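Take the specimen tray out of its captive-lid transit case

ROBOT

A 6-joint arm with a two-finger parallel gripper is mounted at the origin on a cart in front of the work surface, level with it; the furniture and walls round the work are solid. World frame = base frame: x ahead of the robot, y to its left, z up, the work surface at z = 0. Lengths are in m, angles in rad, forces in N, time in s.
With the tool pointing down it reaches from about 0.325 to 0.775 m from the base axis. Payload 9.3 kg.
Tool frame: the origin (TCP) lies at the very end of the fingers, on their centre line; the grasp point (between the pads) lies 19 mm behind it; x points along the fingers, z is the direction in which the jaws open and shut, and the axes are right-handed (so a half turn about x gives the same grasp; the last joint's range is limited). The gripper opens to 85 mm and grips with 20 to 120 N. Pads are 22 mm wide; open, the fingers measure 114 mm over their backs; the gripper's body (76 mm by 85 mm) begins 54 mm behind the grasp point. The pads swing forward as they close: fully open they stand 13 mm farther back than shut.
Start: joints at [-1.343, 0.259, 0.021, 1.334, 0, 1.418], TCP at [0.204, -0.511, 0.231] pointing down, gripper open.
Joint ranges: [-3.04, 3.04], [-0.91, 1.82], [-1.04, 1.36], [-1.92, 1.95], [-1.52, 1.45], [-3.14, 3.14]. Speed limits (rad/s): [2.22, 2.22, 2.79, 3.14, 3.14, 3.14].

INTERFACE

Orientations are given as a unit quaternion [x, y, z, w].
In Python, from workcell import arm gives the robot as it stands. The module is installed in compiled form; this text tells all that it offers.
- The arm moves only by the shell command python3 -m crank 'ROWS'. ROWS is JSON, a list of rows, each a list of 3 entries, a list of its own where there are three numbers: the shift along the tool's x, y, z in cm, then the turn about the tool's x in degrees, then the opening, from -1 (shut) to 1 (fully open). In form: [[[tx, ty, tz], twist, jaw], ...]. A call has 1 to 20 rows; each row shifts and turns the pose as measured when the row begins, along the tool's axes as they then stand; what a row does not reach is not made up. A row lasts 1/12 s, in which the tool goes at most 41.7 mm and 7.16 degrees, less where a joint would pass 70% of its speed; a pose out of reach is approached as far as the arm can. A call with a gripper value outside its range is refused whole. The fingers move at their own pace and stop on an object; the grip force is fixed at half the most. Time passes only in rows, so rows that do not move let the fingers close. It gives the time, the measured TCP pose, the force and the opening at its end, in the units of the state.
- arm.get_obs(): the state, without advancing time (a new reading comes with each control period).
- arm.read_camera(name): name is "side" or "top"; returns the picture (384x512x3 uint8, red, green, blue); there is no depth.
- arm.calibration(name): a dict with "fx", "fy", "cx", "cy" (pixels), "xyz" and "rotation" of the camera in the world. Camera axes: x right, y up, looking along -z (the intrinsics and any distortion apply to the point x, -y, -z); pixel columns grow to the right and rows downward; lengths in m; the calibration is good to about 2 mm. A picture is of the moment at which its call begins. calibration takes no time and is no camera call.
- arm.finish_job(): hands the job in, once; it reports no verdict.
The state is a dict: "clock": time; "joint_positions": joint angles; "qvel": joint speeds; "joint_efforts": joint torques, N m; "eef_pos": TCP position; "tcp_rot": TCP orientation; "wrist_force": force on the tool from outside, world axes, zero at the start; "wrist_torque": the same for the moment, N m; "finger_gap": opening from 0.0 (shut) to 1.0 (fully open).
Only numpy, scipy, OpenCV 4.12 (cv2) and the standard library are available. Lean on these libraries where they do the work, as an engineer would, in place of code of your own. Each camera call takes 0.05 s, during which the arm holds its last target.

TASK

The white transit case holds a tray of specimens, nested under a blue lid that is captive at both ends: push the lid into the slot at the near end until you feel it stop, tip its far end up, draw it out and lay it flat on the grey pad. Lift the tray out by its orange grip, keeping it level with both resin blocks in it, and set it flat on the middle of the green mat; then close the empty case again, lid flat and slid fully home under the far lip until it stops. Be gentle: do not strain the lid against the case, and leave the other things on the bench where they are.

Things in the scene. Friction and masses are not known exactly. Their poses are not given: they have to be found in the camera images.
- case: White open-topped transit case, fixed, 196x120x82 mm high. Origin on the bench; x runs from near (slot) to far (lip) end, z up; it may be turned. The lid lies on a ledge 66 mm high between cheeks at y +-52 mm, 76 mm high. Opening x -64 to +66, y +-44 mm, floor 6 mm high. Pushed to the near stop, the lid clears the far lip and can be tipped up at most 0.19 rad; 0.12 is enough.
- slot (a point): Edge of the grey roof over the near slot, on its underside, at (-70, 0, 76) mm in the case's frame; roof 6 mm thick, case to x = -104. Inside, a rubber buffer stops the lid's near edge at x = -89.5 to -95 mm: it differs from case to case, is not reported and hidden under the roof; it must be felt.
- lip (a point): Edge of the grey far lip, on its underside, at (73, 0, 76) mm in the case's frame; lip 6 mm thick, case to x = +92. Under it the lid's far edge comes to a stop at x = +84 mm. The far edge clears the lip when the lid is pushed home in the near slot (origin at x = -9.5 to -15 mm).
- lid: Blue flat lid, 160 (x) x 98 (y) x 5 mm, about 0.18 kg, with a black handle bar along its y across the middle: 60 mm long, 14 mm thick (x), 21 to 37 mm above the underside, on two posts. Origin at the centre of the underside, z up. Starts on the ledge, far edge 6 to 10 mm under the far lip; fully closed (against the far stop) its origin is at x = +4 mm in the case's frame.
- tray: Aluminium tray, 123 (x) x 82 (y) mm, rim 18 mm high, about 0.15 kg, standing on the case floor. A thin web across its middle carries an orange grip bar along y: 62 mm long, 12 mm thick (x), 31 to 55 mm above the underside. Origin at the centre of the underside, z up. The blocks lie either side of the web, tops under 26 mm.
- block_a: Clear resin specimen block 34x70x22 mm lying loose in the +x half of the tray. Origin at the centre of its underside.
- block_b: Clear resin specimen block 36x64x17 mm lying loose in the -x half of the tray. Origin at the centre of its underside.
- green_mat: Green mat, 180 (x) x 130 (y) x 4 mm, fixed, where the tray goes. Origin at the centre of its underside. It and the grey pad may be swapped.
- grey_pad: Grey pad, 180 (x) x 130 (y) x 4 mm, fixed, where the lid lies meanwhile. Origin at the centre of its underside.
- shelf_corner (a point): Keep clear: lower near right corner of a fixed overhead reagent shelf, a 22 mm thick slab from 243 to 265 mm above the bench; it reaches from here away from the robot (x > 510 mm) and 215 mm to the left (y -166 to +49 mm). Wrist and gripper body must stay on the robot's side of it throughout; under x = 450 mm there is room.
- vial_blue: Bystander: standing vial with a blue cap, 23 mm across, 60 mm high; origin under it.
- vial_red: Bystander: standing vial with a red cap, 23 mm across, 60 mm high; origin under it.
- petri: Bystander: petri dish 68 mm across, 15 mm high; origin under it.
- marker: Bystander: marker pen 135 mm long, 16 mm thick, lying along its y; origin under its middle.
- tape: Bystander: tape roll 96 mm across, 25 mm high; origin under it.
- loupe: Bystander: folded pocket loupe 38x30x18 mm; origin under it.
There are look-alikes about, which are no part of the job. Leave any yellow look-alike of the grey_pad alone.

How it is judged:
On the way, in this order (a step that is already met when the one before it is completed fails the run):
1. the lid lies flat on the grey pad, released (x of lid in the frame of grey_pad between -0.04 and 0.04 m and y of lid in the frame of grey_pad between -0.04 and 0.04 m and z of lid in the frame of grey_pad between 0.001 and 0.007 m and angle between lid's own z axis and vertical below 0.06 rad and linear speed of lid below 0.03 m/s and contact force between the fingers and lid below 0.1 N), for 0.2 s.
2. the tray stands flat on the green mat with both blocks in it, released, while the lid still lies on the grey pad (all of step 1 and x of tray in the frame of green_mat between -0.035 and 0.035 m and y of tray in the frame of green_mat between -0.03 and 0.03 m and z of tray in the frame of green_mat between 0.001 and 0.007 m and angle between tray's own z axis and vertical below 0.06 rad and linear speed of tray below 0.03 m/s and contact force between the fingers and tray below 0.1 N and x of block_a in the frame of tray between 0.009 and 0.059 m and y of block_a in the frame of tray between -0.012 and 0.012 m and z of block_a in the frame of tray between -0.001 and 0.007 m and x of block_b in the frame of tray between -0.059 and -0.009 m and y of block_b in the frame of tray between -0.012 and 0.012 m and z of block_b in the frame of tray between -0.001 and 0.007 m), for 0.2 s.
At the end, for the whole second after the job is handed in: Tray flat on the green mat, centre within 35 mm along and 30 mm across of the mat's centre, both blocks lying in it; lid flat on the case's ledge (within 2.5 mm in height), at least 6 mm under the far lip (origin at x > -1 mm in the case's frame); both released and at rest (x of tray in the frame of green_mat between -0.035 and 0.035 m and y of tray in the frame of green_mat between -0.03 and 0.03 m and z of tray in the frame of green_mat between 0.001 and 0.007 m and angle between tray's own z axis and vertical below 0.06 rad and linear speed of each of tray, lid below 0.03 m/s and contact force between the fingers and tray below 0.1 N and x of block_a in the frame of tray between 0.009 and 0.059 m and y of block_a in the frame of tray between -0.012 and 0.012 m and z of block_a in the frame of tray between -0.001 and 0.007 m and x of block_b in the frame of tray between -0.059 and -0.009 m and y of block_b in the frame of tray between -0.012 and 0.012 m and z of block_b in the frame of tray between -0.001 and 0.007 m and x of lid in the frame of case between -0.001 and 0.007 m and y of lid in the frame of case between -0.006 and 0.006 m and z of lid in the frame of case between 0.0635 and 0.0685 m and angle between lid's own z axis and vertical below 0.04 rad and contact force between the fingers and lid below 0.1 N); the robot touches nothing.
It fails at once if the lid is pressed against the case with more than 80 N (contact force between lid and case above 80 N).
It fails at once if the tray is tipped by more than 0.3 rad (angle between tray's own z axis and vertical above 0.3 rad).
It fails at once if a bystander is moved by more than 25 mm (distance of any of vial_blue, vial_red, petri, marker, tape, loupe from where it was at the start of the episode above 0.025 m).
It also fails if it takes over 72 s, if anything falls off the work surface, if the arm or the gripper's body presses on something with over 40 N, if the wrist force passes 120 N, or if a joint passes its speed limit or range.

## Working session

There is one attempt and no reset: what is moved stays moved. The work goes in short steps, Python scripts to look and compute and a shell command to move; the robot and the scene stay as the last step left them, time stands still between calls to the robot, and variables do not carry over. Pictures are saved under pics/ and viewed, and the job is handed in when it is done.

```bash
mkdir -p pics; ls; python3 - <<'E'
from workcell import arm
import cv2
o=arm.get_obs(); print({k:(v if not hasattr(v,'round') else v) for k,v in o.items()})
for n in ("side","top"):
    im=arm.read_camera(n); cv2.imwrite(f"pics/{n}0.png",im[:,:,::-1]); print(n,arm.calibration(n))
E
```

```text
pics
{'clock': 0.0, 'joint_positions': array([-1.34260976e+00,  2.59205044e-01,  2.07387041e-02,  1.33372507e+00,
       -3.31866277e-05,  1.41818747e+00]), 'qvel': array([ 0.0004531 ,  0.00124885,  0.00079477, -0.00065959,  0.00258007,
        0.00052427]), 'joint_efforts': array([ 6.89133940e-04, -5.55644095e+01,  3.44518876e+01,  1.35726194e-02,
       -1.47888845e-04, -1.21176234e-05]), 'eef_pos': array([ 0.20432553, -0.51031375,  0.23065013]), 'tcp_rot': array([ 0.39666644,  0.58595878, -0.39601296,  0.58521943]), 'wrist_force': array([-0.24072147,  0.51439743,  0.11834961]), 'wrist_torque': array([-0.04425216,  0.01542904,  0.00821763]), 'finger_gap': 0.9982033323960982}
side {'fx': 365.3483183782439, 'fy': 365.3483183782439, 'cx': 256.3739087643693, 'cy': 186.7739414607411, 'xyz': array([0.06325088, 0.60089384, 0.8871971 ]), 'rotation': array([-0.11531073,  0.40634302,  0.87678521, -0.22986187])}
top {'fx': 390.9412963814075, 'fy': 390.9412963814075, 'cx': 257.48048366926406, 'cy': 191.93533959516196, 'xyz': array([ 0.38277652, -0.15965441,  1.57404919]), 'rotation': array([-0.0258635 ,  0.02899891,  0.70937776, -0.70375659])}
```

View pics/side0.png

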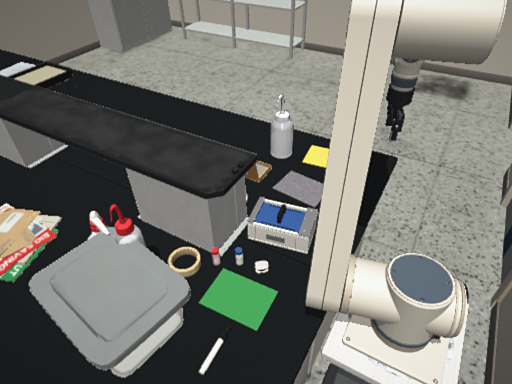

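View pics/top0.png

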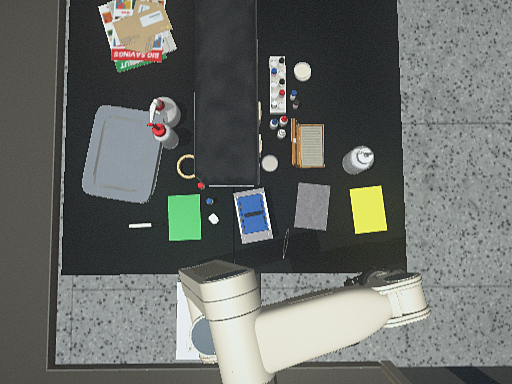

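Side view: case at about (283,224), green mat (239,298), grey pad (300,187). Top view: case (253,215), green mat (184,217), grey pad (312,206), yellow look-alike (368,209). Next I'll measure them.

```bash
cat > h.py <<'E'
import numpy as np, cv2
from scipy.spatial.transform import Rotation as R
from workcell import arm
def cal(n):
    c=arm.calibration(n); return c,R.from_quat(c['rotation']).as_matrix()
def ray(n,uv):
    c,M=cal(n); uv=np.atleast_2d(uv).astype(float)
    d=np.stack([(uv[:,0]-c['cx'])/c['fx'],-(uv[:,1]-c['cy'])/c['fy'],-np.ones(len(uv))],1)
    return np.array(c['xyz']),d@M.T
def onz(n,uv,z):
    o,d=ray(n,uv); return o+d*((z-o[2])/d[:,2])[:,None]
def proj(n,P):
    c,M=cal(n); p=(np.atleast_2d(P)-c['xyz'])@M
    return np.stack([c['cx']+c['fx']*p[:,0]/-p[:,2],c['cy']-c['fy']*p[:,1]/-p[:,2]],1)
def crop(n,im,x0,y0,x1,y1,s,name):
    cv2.imwrite(name,cv2.resize(im[y0:y1,x0:x1,::-1],None,fx=s,fy=s,interpolation=cv2.INTER_CUBIC))
def rect(n,mask,z):
    cs,_=cv2.findContours(mask.astype(np.uint8),cv2.RETR_EXTERNAL,cv2.CHAIN_APPROX_NONE)
    c=max(cs,key=cv2.contourArea); h=cv2.convexHull(c)[:,0,:]
    P=onz(n,h,z)[:,:2]
    (c0,s,a)=cv2.minAreaRect((P*1000).astype(np.float32)); return c0,s,a,P
E
python3 - <<'E'
from h import *
t=cv2.imread('pics/top0.png')[:,:,::-1]; s=cv2.imread('pics/side0.png')[:,:,::-1]
crop('top',t,160,170,340,260,4,'pics/topc.png'); crop('side',s,180,130,340,350,3 and 2.7,'pics/sidec.png')
for n,im in(('top',t),('side',s)):
    hsv=cv2.cvtColor(np.ascontiguousarray(im),cv2.COLOR_RGB2HSV);H,S,V=cv2.split(hsv)
    print(n,'green',rect(n,(H>50)&(H<75)&(S>120)&(V>70),.004)[:3])
    print(n,'blue',rect(n,(H>105)&(H<125)&(S>120)&(V>70),.071)[:3])
    print(n,'yellow',rect(n,(H>25)&(H<35)&(S>150)&(V>100),.004)[:3])
    m=(S<45)&(V>70)&(V<150); mm=np.zeros_like(m)
    if n=='top': mm[178:236,290:334]=1
    else: mm[168:210,268:332]=1
    print(n,'grey',rect(n,cv2.morphologyEx((m&mm).astype(np.uint8),cv2.MORPH_OPEN,np.ones((3,3))),.004)[:3])
E
```

```text
top green ((406.62030029296875, 127.921142578125), (183.40817260742188, 128.17373657226562), 0.5509015321731567)
top blue ((417.4084777832031, -145.4327392578125), (141.09725952148438, 95.62739562988281), 10.049104690551758)
top yellow ((438.67364501953125, -630.2298583984375), (96.34950256347656, 132.67808532714844), 89.553955078125)
top grey ((445.7978210449219, -382.124267578125), (123.91043853759766, 180.61692810058594), 83.98943328857422)
side green ((406.0941162109375, 130.16183471679688), (182.43161010742188, 132.97471618652344), 2.497563362121582)
side blue ((419.572998046875, -144.78294372558594), (141.34742736816406, 88.82914733886719), 9.81096363067627)
side yellow ((518.3667602539062, -560.074951171875), (16.980188369750977, 3.4524574279785156), 85.16144561767578)
side grey ((446.4181213378906, -382.7227783203125), (135.414306640625, 182.7591094970703), 84.97479248046875)
```

View pics/topc.png

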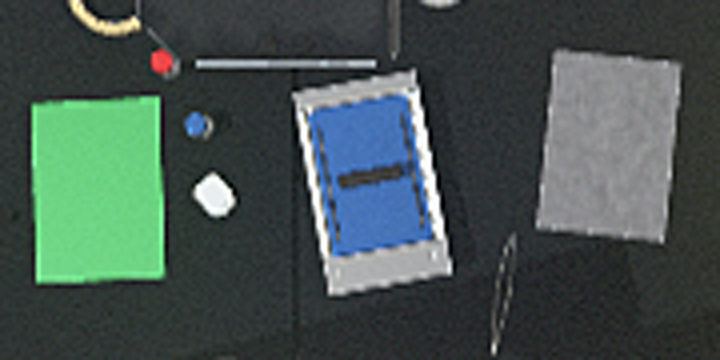

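View pics/sidec.png

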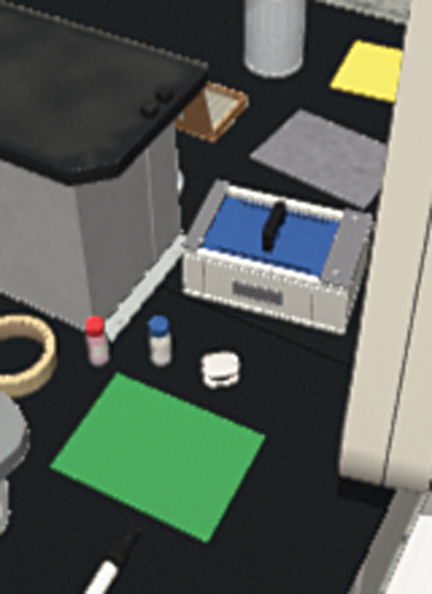

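```bash
python3 - <<'E'
from h import *
t=cv2.imread('pics/top0.png')[:,:,::-1]; s=cv2.imread('pics/side0.png')[:,:,::-1]
# outer outline of case top (non-dark) in top view
hsv=cv2.cvtColor(np.ascontiguousarray(t),cv2.COLOR_RGB2HSV);H,S,V=cv2.split(hsv)
m=((V>110)).astype(np.uint8); mm=np.zeros_like(m); mm[184:246,230:276]=1; m=m*mm
m=cv2.morphologyEx(m,cv2.MORPH_OPEN,np.ones((3,3)))
print('case top',rect('top',m,.082)[:3])
c=np.array([[293,93],[415,71],[453,272],[330,296]])/4+[160,170]-.4
print(onz('top',c,.082).round(4))
# side corners crop scale 2.7 origin 180,130
c2=np.array([[188,245],[228,183],[374,212],[350,281]])/2.7+[180,130]-.4
print(onz('side',c2,.082).round(4))
# handle top
for n,im,b in(('top',t,(240,205,268,222)),('side',s,(270,200,292,226))):
    g=im.astype(int).max(2)<75; k=np.zeros_like(g); k[b[1]:b[3],b[0]:b[2]]=1
    r=rect(n,g&k,.103); print(n,'handle',r[:3])
crop('top',t,230,180,280,250,8,'pics/tcase.png');crop('side',s,240,185,330,260,8,'pics/scase.png')
q=arm.get_obs()['tcp_rot'];print(R.from_quat(q).as_matrix().round(3))
E
```

```text
case top ((409.87841796875, -147.52603149414062), (197.61883544921875, 118.9144287109375), 9.923425674438477)
[[ 0.496  -0.0725  0.082 ]
 [ 0.5162 -0.1894  0.082 ]
 [ 0.3245 -0.2237  0.082 ]
 [ 0.3029 -0.1069  0.082 ]]
[[ 0.4895 -0.0742  0.082 ]
 [ 0.5009 -0.1896  0.082 ]
 [ 0.3248 -0.2277  0.082 ]
 [ 0.3055 -0.1126  0.082 ]]
top handle ((415.87506103515625, -146.56329345703125), (10.30741024017334, 57.4580192565918), 10.83491039276123)
side handle ((409.3016052246094, -129.32070922851562), (17.218021392822266, 78.33981323242188), 10.719539642333984)
[[-0.     0.928  0.372]
 [ 0.001  0.372 -0.928]
 [-1.     0.    -0.001]]
```

View pics/tcase.png

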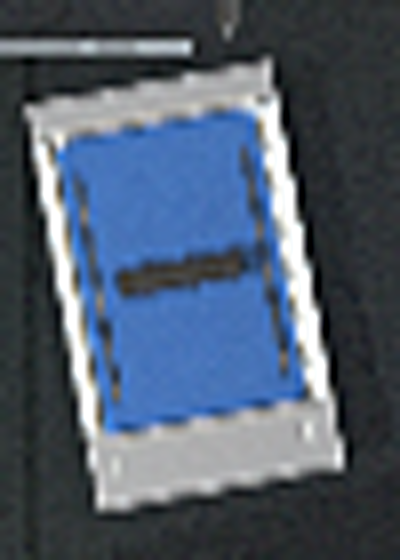

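View pics/scase.png

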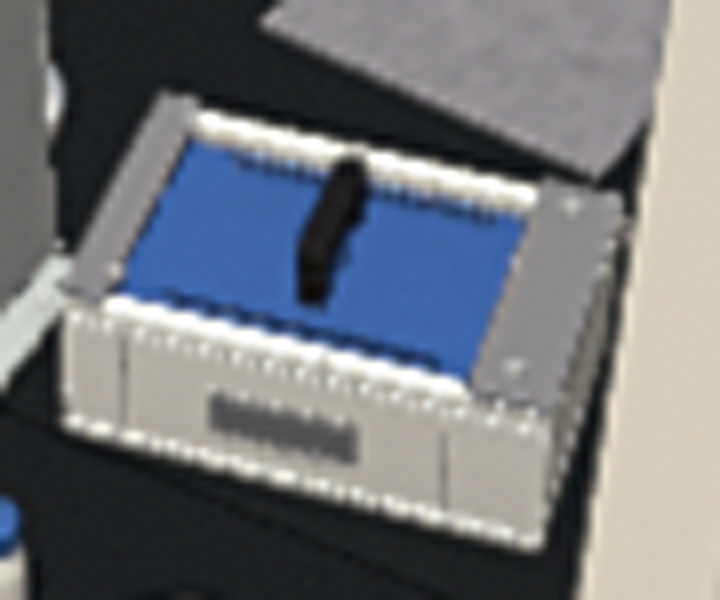

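```bash
python3 -m crank '[[[0,0,0],5.9,1],[[0,0,0],5.9,1],[[0,2.5,-3],0,1],[[0,2.5,-3],0,1],[[0,2.5,-3],0,1],[[0,2.5,-3],0,1],[[0,2.5,-3],0,1],[[0,2.5,-3],0,1],[[0,2.5,-3],0,1],[[0,2.5,-3],0,1],[[0,2.5,-3],0,1],[[0,2.5,-3],0,1]]'
cat >> h.py <<'E'
CO=np.array([.416,-.146]); CY=np.radians(10)
def st(target=None,yaw=None):
    o=arm.get_obs(); M=R.from_quat(o['tcp_rot']).as_matrix(); p=o['eef_pos']
    cx=np.array([np.cos(CY),np.sin(CY)]);cy=np.array([-cx[1],cx[0]])
    print('t %.2f'%o['clock'],'tcp mm',(p*1000).round(1),'case-frame',((p[:2]-CO)@cx*1000).round(1),((p[:2]-CO)@cy*1000).round(1),'zyaw %.2f'%np.degrees(np.arctan2(M[1,2],M[0,2])),'down err',M[:2,0].round(4),
     'F case',((o['wrist_force'][:2]@cx)).round(2),(o['wrist_force'][:2]@cy).round(2),o['wrist_force'][2].round(2),'T',o['wrist_torque'].round(2),'gap %.3f'%o['finger_gap'],'q',o['joint_positions'].round(2))
    if target is not None: print('delta tool cm',(M.T@(np.array(target)-p)*100).round(2))
E
python3 -c "
from h import *
st([.416,-.146,.2])"
```

```text
clock: 1.1
eef_pos: [0.4046, -0.1646, 0.2264]
tcp_rot: [0.462, 0.539, -0.46, 0.533]
wrist_force: [0.8, -0.1, 0.0]
finger_gap: 1.002
t 1.10 tcp mm [ 404.6 -164.6  226.4] case-frame -14.5 -16.3 zyaw -81.35 down err [-0.0042  0.008 ] F case 0.75 -0.23 0.02 T [-0.09 -0.04  0.  ] gap 1.002 q [-0.58  0.07 -0.22  1.28  0.    2.41]
delta tool cm [ 2.65  1.41 -1.65]
```

```bash
python3 -m crank '[[[2.5,1.4,-1.6],-1.35,1],[[3,0,0],0,1],[[3,0,0],0,1],[[2,0,0],0,1],[[0,0,0],0,1]]'
python3 -c "
from h import *
st([.416,-.146,.076])
crop('side',arm.read_camera('side'),220,130,340,270,4,'pics/s1.png')
crop('top',arm.read_camera('top'),220,170,300,260,6,'pics/t1.png')"
```

```text
clock: 1.52
eef_pos: [0.4196, -0.1367, 0.1189]
tcp_rot: [0.453, 0.546, -0.449, 0.543]
wrist_force: [-0.9, 0.3, 0.4]
finger_gap: 0.998
t 1.52 tcp mm [ 419.6 -136.7  118.9] case-frame 5.2 8.6 zyaw -79.26 down err [0.0003 0.0074] F case -0.88 0.47 0.37 T [-0.02  0.02  0.03] gap 0.998 q [-0.51  0.14 -0.43  1.    0.01  2.44]
delta tool cm [ 4.29 -0.54  0.88]
```

View pics/s1.png

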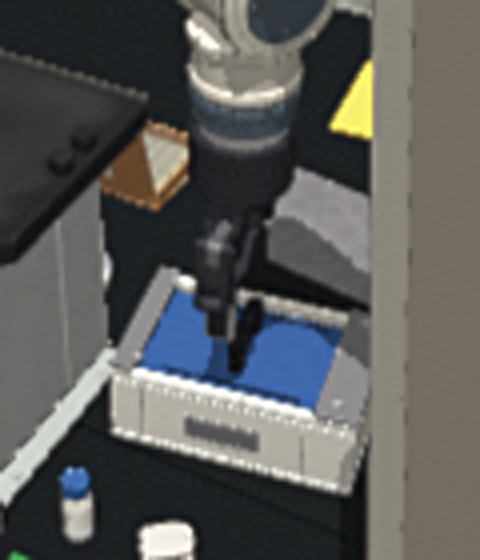

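View pics/t1.png

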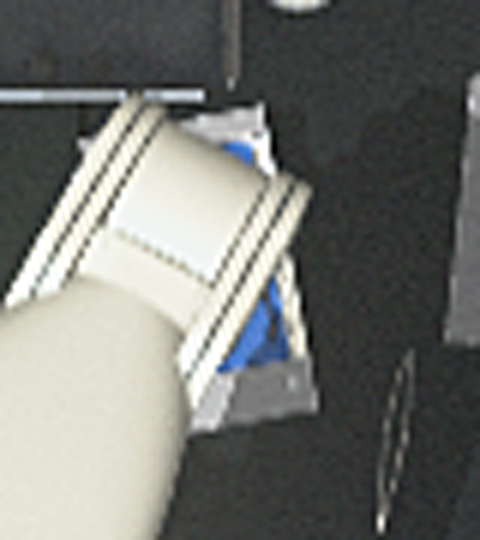

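Side view: the finger stands left of and in front of the bar (finger at (217,300), bar end (240,350) in the crop), consistent with the 5/9 mm offset. Correcting.

```bash
python3 -m crank '[[[0,-0.5,0.9],0.7,1],[[0,0,0],0,1],[[0,0,0],0,1]]'
python3 -c "
from h import *
st([.416,-.146,.076])
crop('side',arm.read_camera('side'),220,130,340,270,4,'pics/s2.png')"
```

```text
clock: 1.87
eef_pos: [0.419, -0.1502, 0.1256]
tcp_rot: [0.458, 0.54, -0.453, 0.543]
wrist_force: [-0.8, -1.2, -0.0]
finger_gap: 1.0
t 1.87 tcp mm [ 419.  -150.2  125.6] case-frame 2.2 -4.7 zyaw -80.12 down err [0.0077 0.0029] F case -1.03 -1.07 -0.04 T [-0.02  0.05  0.01] gap 1.000 q [-0.54  0.14 -0.42  1.01  0.01  2.43]
delta tool cm [ 4.96 -0.26 -0.46]
```

View pics/s2.png

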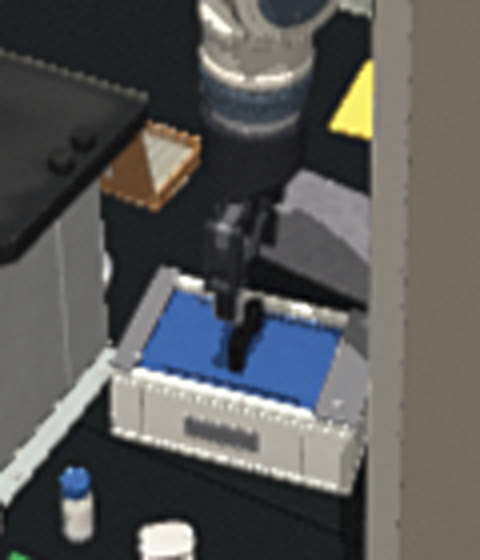

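```bash
python3 -m crank '[[[0,-0.2,-0.3],0,1],[[1,0,0],0,1],[[1,0,0],0,1],[[0,0,0],0,1],[[0,0,0],0,1],[[0,0,0],0,1]]'
python3 -c "
from h import *
st([.416,-.146,.076])"
```

```text
clock: 2.42
eef_pos: [0.4172, -0.1487, 0.1088]
tcp_rot: [0.459, 0.537, -0.453, 0.544]
wrist_force: [0.8, 0.2, 0.1]
finger_gap: 0.998
t 2.42 tcp mm [ 417.2 -148.7  108.8] case-frame 0.7 -2.8 zyaw -80.26 down err [ 0.0131 -0.0003] F case 0.84 0.06 0.07 T [-0.01 -0.    0.01] gap 0.998 q [-0.54  0.15 -0.46  0.96  0.01  2.43]
delta tool cm [ 3.28 -0.11 -0.29]
```

```bash
python3 -m crank '[[[1.6,-0.1,-0.3],0,1],[[1.6,0,0],0,1],[[0,0,0],0,1],[[0,0,0],0,1]]'
python3 -c "
from h import *
st([.416,-.146,.076])
crop('side',arm.read_camera('side'),230,150,330,270,5,'pics/s3.png')"
```

```text
clock: 2.75
eef_pos: [0.4175, -0.1465, 0.0789]
tcp_rot: [0.459, 0.535, -0.452, 0.546]
wrist_force: [-0.0, 0.2, -0.8]
finger_gap: 0.999
t 2.75 tcp mm [ 417.5 -146.5   78.9] case-frame 1.4 -0.8 zyaw -80.26 down err [ 0.0172 -0.0026] F case 0.02 0.24 -0.82 T [0.03 0.07 0.03] gap 0.999 q [-0.53  0.17 -0.51  0.87  0.01  2.44]
delta tool cm [ 0.29 -0.15 -0.08]
```

View pics/s3.png

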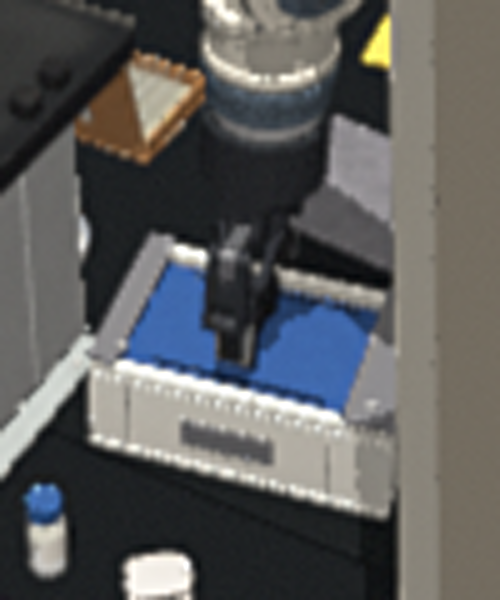

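```bash
python3 -m crank '[[[0.5,-0.1,-0.1],0,0.6],[[0,0,0],0,-1],[[0,0,0],0,-1],[[0,0,0],0,-1],[[0,0,0],0,-1]]'
python3 -c "
from h import *
st([.416,-.146,.076])
crop('side',arm.read_camera('side'),230,150,330,270,5,'pics/s4.png')"
```

```text
clock: 3.22
eef_pos: [0.4175, -0.1462, 0.0767]
tcp_rot: [0.459, 0.534, -0.452, 0.547]
wrist_force: [0.6, -0.6, -1.1]
finger_gap: 0.689
t 3.22 tcp mm [ 417.5 -146.2   76.7] case-frame 1.4 -0.5 zyaw -80.25 down err [ 0.0206 -0.0044] F case 0.45 -0.72 -1.11 T [ 0.    0.1  -0.02] gap 0.689 q [-0.53  0.17 -0.52  0.86  0.01  2.44]
delta tool cm [ 0.07 -0.15 -0.05]
```

View pics/s4.png

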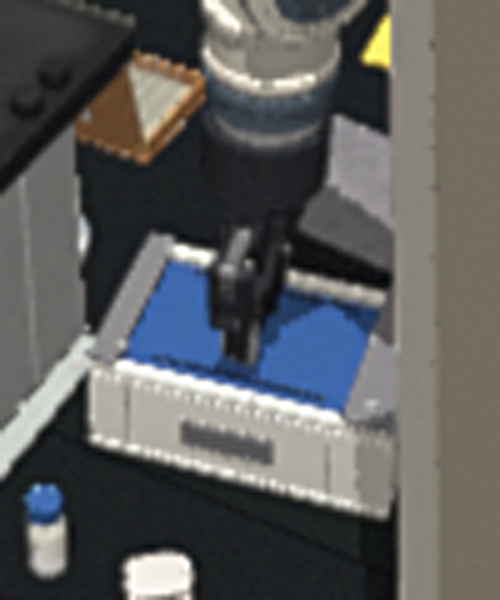

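```bash
python3 -m crank '[[[0,0,0],0,-1],[[0,-0.3,0],0,-1],[[0,-0.3,0],0,-1]]'
python3 -c "
from h import *
st()"
```

```text
clock: 3.52
eef_pos: [0.4116, -0.1473, 0.0766]
tcp_rot: [0.459, 0.534, -0.452, 0.547]
wrist_force: [0.4, -0.1, -1.5]
finger_gap: 0.688
t 3.52 tcp mm [ 411.6 -147.3   76.6] case-frame -4.5 -0.6 zyaw -80.23 down err [ 0.0206 -0.0045] F case 0.36 -0.2 -1.46 T [ 0.04  0.08 -0.01] gap 0.688 q [-0.54  0.16 -0.53  0.86  0.01  2.43]
```

```bash
for i in 1; do python3 -m crank '[[[0,-0.25,0],0,-1],[[0,-0.2,0],0,-1]]'; done
python3 -c "
from h import *
st()"; python3 -m crank '[[[0,-0.2,0],0,-1]]'
python3 -c "
from h import *
st()"
```

```text
clock: 3.68
eef_pos: [0.4063, -0.1481, 0.0763]
tcp_rot: [0.459, 0.534, -0.452, 0.547]
wrist_force: [0.1, 0.1, -1.4]
finger_gap: 0.689
t 3.68 tcp mm [ 406.3 -148.1   76.3] case-frame -9.9 -0.4 zyaw -80.23 down err [ 0.02   -0.0043] F case 0.09 0.09 -1.42 T [0.03 0.07 0.  ] gap 0.689 q [-0.55  0.16 -0.54  0.86  0.01  2.42]
clock: 3.77
eef_pos: [0.405, -0.1484, 0.0766]
tcp_rot: [0.46, 0.534, -0.451, 0.548]
wrist_force: [10.0, 6.5, 2.4]
finger_gap: 0.69
t 3.77 tcp mm [ 405.  -148.4   76.6] case-frame -11.3 -0.4 zyaw -80.22 down err [ 0.0223 -0.0036] F case 10.98 4.67 2.37 T [ 1.26 -1.93 -0.04] gap 0.690 q [-0.55  0.15 -0.54  0.86  0.01  2.42]
```

```bash
python3 -m crank '[[[0,-0.1,0],0,-1]]'
python3 -c "
from h import *
st()
crop('side',arm.read_camera('side'),230,150,330,270,5,'pics/s5.png')"
```

```text
clock: 3.85
eef_pos: [0.405, -0.1483, 0.077]
tcp_rot: [0.461, 0.533, -0.45, 0.548]
wrist_force: [6.7, 4.2, -0.4]
finger_gap: 0.69
t 3.85 tcp mm [ 405.  -148.3   77. ] case-frame -11.3 -0.4 zyaw -80.21 down err [ 0.0255 -0.0027] F case 7.33 2.99 -0.44 T [ 0.86 -1.1  -0.06] gap 0.690 q [-0.55  0.15 -0.54  0.85  0.01  2.42]
```

View pics/s5.png

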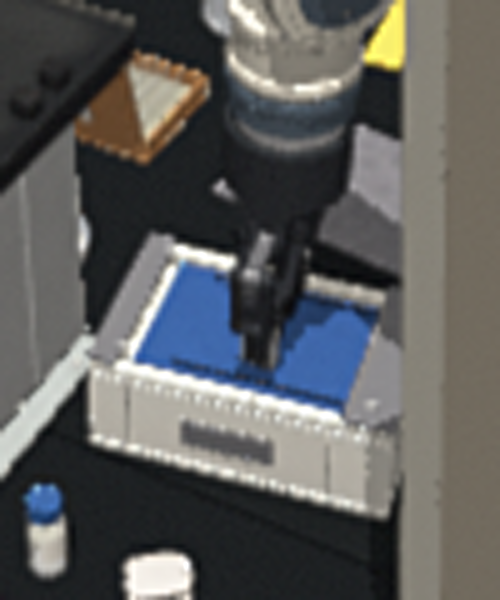

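The lid has stopped against the buffer: the force rose to 11 N at case x ≈ -11.3, and a white gap now shows at the far edge (150,330). Next I'll lift in small steps.

```bash
python3 -m crank '[[[-0.25,0,0],0,-1],[[-0.25,0,0],0,-1]]'
python3 -c "
from h import *
st()"; python3 -m crank '[[[-0.2,-0.05,0],0,-1]]'
python3 -c "
from h import *
st()"
```

```text
clock: 4.07
eef_pos: [0.4048, -0.1482, 0.0822]
tcp_rot: [0.461, 0.533, -0.45, 0.548]
wrist_force: [-2.5, -1.4, -5.7]
finger_gap: 0.686
t 4.07 tcp mm [ 404.8 -148.2   82.2] case-frame -11.4 -0.2 zyaw -80.20 down err [ 0.0262 -0.0022] F case -2.72 -0.95 -5.68 T [-0.26  0.3  -0.01] gap 0.686 q [-0.55  0.14 -0.53  0.87  0.01  2.42]
clock: 4.15
eef_pos: [0.4039, -0.1484, 0.0841]
tcp_rot: [0.461, 0.533, -0.45, 0.548]
wrist_force: [0.9, -2.5, -12.3]
finger_gap: 0.685
t 4.15 tcp mm [ 403.9 -148.4   84.1] case-frame -12.3 -0.2 zyaw -80.21 down err [ 0.0256 -0.0023] F case 0.45 -2.58 -12.28 T [-0.41 -0.71  0.1 ] gap 0.685 q [-0.56  0.14 -0.53  0.87  0.01  2.42]
```

```bash
python3 -m crank '[[[-0.2,-0.08,0],0,-1]]'
python3 -c "
from h import *
st()"; python3 -m crank '[[[-0.2,-0.08,0],0,-1]]'
python3 -c "
from h import *
st()
crop('side',arm.read_camera('side'),230,150,330,270,5,'pics/s6.png')"
```

```text
clock: 4.23
eef_pos: [0.4028, -0.1485, 0.0859]
tcp_rot: [0.461, 0.534, -0.45, 0.548]
wrist_force: [-0.3, -1.2, -11.6]
finger_gap: 0.685
t 4.23 tcp mm [ 402.8 -148.5   85.9] case-frame -13.4 -0.2 zyaw -80.22 down err [ 0.0251 -0.002 ] F case -0.47 -1.17 -11.59 T [-0.25 -0.45 -0.03] gap 0.685 q [-0.56  0.14 -0.53  0.88  0.01  2.41]
clock: 4.32
eef_pos: [0.4018, -0.1486, 0.0877]
tcp_rot: [0.461, 0.534, -0.45, 0.548]
wrist_force: [2.9, -1.7, -12.9]
finger_gap: 0.687
t 4.32 tcp mm [ 401.8 -148.6   87.7] case-frame -14.5 -0.1 zyaw -80.23 down err [ 0.0247 -0.0017] F case 2.58 -2.2 -12.92 T [-0.25 -1.17 -0.09] gap 0.687 q [-0.56  0.14 -0.53  0.88  0.01  2.41]
```

View pics/s6.png

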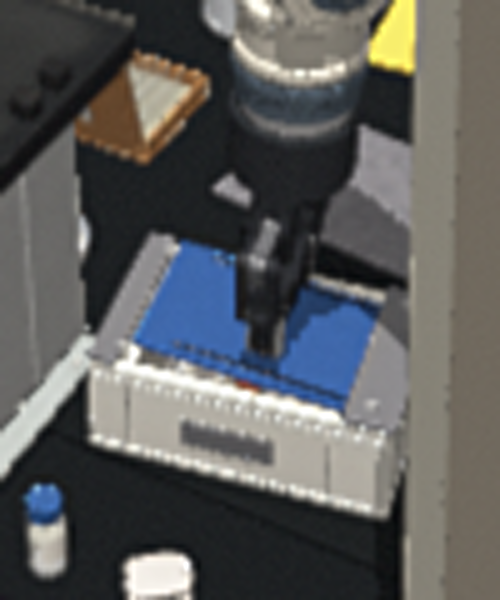

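```bash
python3 -m crank '[[[-0.2,-0.03,0],0,-1]]'
python3 -c "
from h import *
st()"; python3 -m crank '[[[-0.15,-0.03,0],0,-1]]'
python3 -c "
from h import *
st()
crop('side',arm.read_camera('side'),230,150,330,270,5,'pics/s7.png')"
```

```text
clock: 4.45
eef_pos: [0.4007, -0.1488, 0.0895]
tcp_rot: [0.46, 0.534, -0.451, 0.547]
wrist_force: [-1.0, -2.7, -14.1]
finger_gap: 0.686
t 4.45 tcp mm [ 400.7 -148.8   89.5] case-frame -15.6 -0.1 zyaw -80.24 down err [ 0.0232 -0.0018] F case -1.43 -2.47 -14.1 T [-0.41 -0.19 -0.06] gap 0.686 q [-0.56  0.13 -0.53  0.89  0.01  2.41]
clock: 4.53
eef_pos: [0.3998, -0.1489, 0.0908]
tcp_rot: [0.46, 0.534, -0.451, 0.547]
wrist_force: [1.0, -2.9, -13.1]
finger_gap: 0.688
t 4.53 tcp mm [ 399.8 -148.9   90.8] case-frame -16.5 -0.0 zyaw -80.26 down err [ 0.0219 -0.0018] F case 0.45 -2.99 -13.08 T [-0.57 -0.7  -0.03] gap 0.688 q [-0.56  0.13 -0.53  0.89  0.01  2.41]
```

View pics/s7.png

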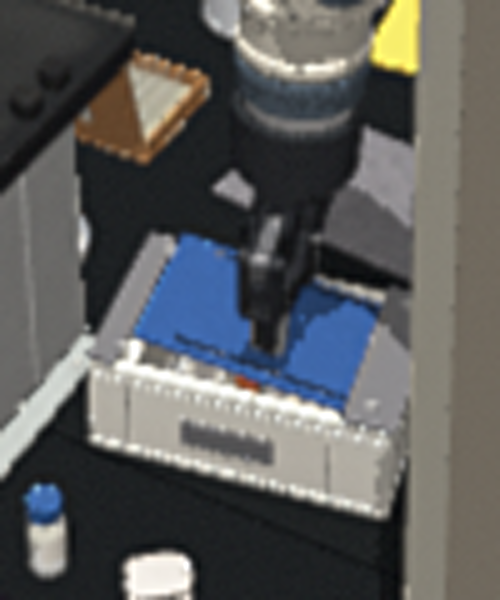

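```bash
python3 - <<'E'
from h import *
def W(x,y,z): 
    c,s=np.cos(CY),np.sin(CY); return [CO[0]+(x*c-y*s)/1e3,CO[1]+(x*s+y*c)/1e3,z/1e3]
for x in(66,70):
  for z in (82,86,90,94):
    print(x,z,((proj('side',W(x,49,z))-[230,150])*5).round(0),((proj('side',W(x,-49,z))-[230,150])*5).round(0))
print('lip corner',((proj('side',W(73,52,82))-[230,150])*5),((proj('side',W(73,-52,82))-[230,150])*5))
E
```

```text
66 82 [[130. 349.]] [[180. 249.]]
66 86 [[130. 344.]] [[180. 244.]]
66 90 [[130. 340.]] [[180. 239.]]
66 94 [[129. 335.]] [[180. 235.]]
70 82 [[124. 348.]] [[175. 247.]]
70 86 [[124. 343.]] [[175. 243.]]
70 90 [[123. 338.]] [[175. 238.]]
70 94 [[123. 334.]] [[175. 234.]]
lip corner [[117.43763595 349.67662523]] [[171.72648027 243.3259089 ]]
```

The far edge is about 7 mm above the lip top (corner at (135,335) gives z≈94 mm). I'll draw it out along the slope.

```bash
python3 -m crank '[[[-0.1,0.6,0],0,-1],[[-0.1,0.7,0],0,-1]]'
python3 -c "
from h import *
st()"; python3 -m crank '[[[-0.1,0.8,0],0,-1],[[-0.1,0.8,0],0,-1]]'
python3 -c "
from h import *
st()
crop('side',arm.read_camera('side'),230,150,330,270,5,'pics/s8.png')"
```

```text
clock: 4.75
eef_pos: [0.4087, -0.1457, 0.0918]
tcp_rot: [0.459, 0.536, -0.453, 0.544]
wrist_force: [-4.6, -1.4, -12.8]
finger_gap: 0.684
t 4.75 tcp mm [ 408.7 -145.7   91.8] case-frame -7.1 1.6 zyaw -80.33 down err [ 0.0143 -0.0001] F case -4.76 -0.63 -12.83 T [-0.26  0.48  0.01] gap 0.684 q [-0.54  0.15 -0.5   0.91  0.01  2.43]
clock: 4.92
eef_pos: [0.4226, -0.1419, 0.0933]
tcp_rot: [0.459, 0.538, -0.454, 0.542]
wrist_force: [0.7, 1.1, -1.9]
finger_gap: 0.685
t 4.92 tcp mm [ 422.6 -141.9   93.3] case-frame 7.2 2.9 zyaw -80.38 down err [0.0093 0.0017] F case 0.88 1.01 -1.87 T [ 0.09 -0.09  0.04] gap 0.685 q [-0.52  0.17 -0.47  0.92  0.01  2.46]
```

View pics/s8.png

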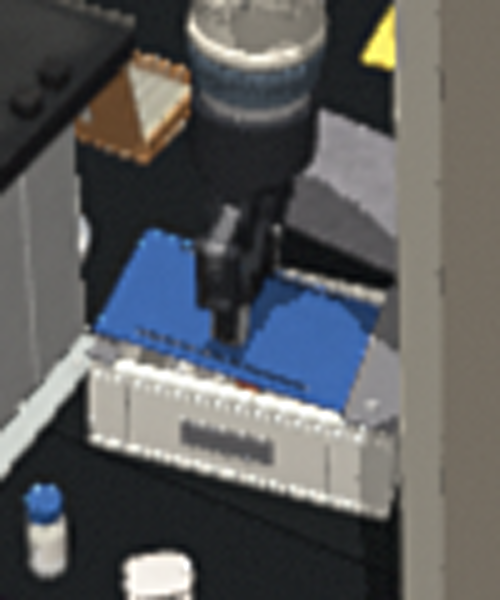

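```bash
python3 -m crank '[[[-0.15,0.9,0.2],0,-1],[[-1.5,0.3,0],0,-1],[[-3,0,0],0,-1]]'
python3 -c "
from h import *
st([.446,-.382,.14])
crop('side',arm.read_camera('side'),200,120,330,270,4,'pics/s9.png')"
```

```text
clock: 5.22
eef_pos: [0.4378, -0.1413, 0.1394]
tcp_rot: [0.459, 0.539, -0.453, 0.542]
wrist_force: [0.4, -0.9, -1.9]
finger_gap: 0.687
t 5.22 tcp mm [ 437.8 -141.3  139.4] case-frame 22.3 0.8 zyaw -80.30 down err [0.0095 0.0038] F case 0.2 -0.9 -1.91 T [ 0.03  0.02 -0.06] gap 0.687 q [-0.5   0.15 -0.36  1.05  0.01  2.47]
delta tool cm [-0.15 -3.25 23.86]
```

View pics/s9.png

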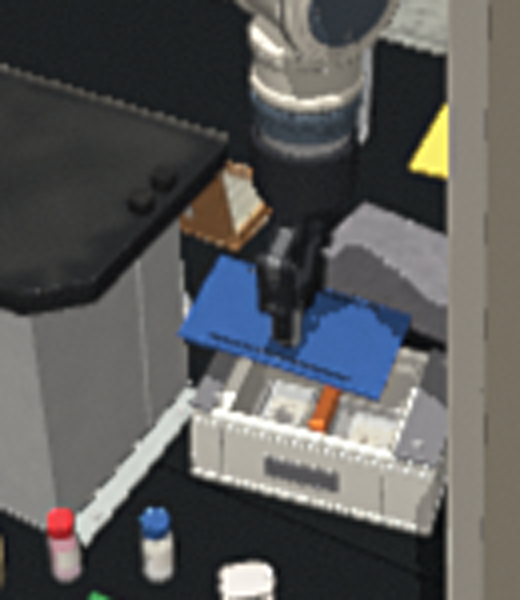

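```bash
python3 -m crank '[[[0,-0.3,2],0,-1],[[0,-0.5,3.5],0,-1],[[0,-0.5,3.5],0,-1],[[0,-0.5,3.5],0,-1],[[0,-0.5,3.5],0,-1],[[0,-0.5,3.5],0,-1],[[0,-0.3,2],0,-1],[[0,0,0],0,-1],[[0,0,0],0,-1]]'
python3 -c "
from h import *
st([.446,-.382,.04])"
```

```text
clock: 6.02
eef_pos: [0.4578, -0.3746, 0.1592]
tcp_rot: [0.459, 0.527, -0.449, 0.557]
wrist_force: [0.2, 0.5, -1.6]
finger_gap: 0.686
t 6.02 tcp mm [ 457.8 -374.6  159.2] case-frame 1.5 -232.4 zyaw -79.94 down err [ 0.0419 -0.0159] F case 0.24 0.42 -1.56 T [0.08 0.12 0.05] gap 0.686 q [-0.84  0.33 -0.06  1.14  0.02  2.13]
delta tool cm [11.87 -1.75  0.25]
```

```bash
python3 -m crank '[[[3.5,-0.9,0.2],0,-1],[[3.5,-0.8,0],0,-1],[[3.5,0,0],0,-1],[[0,0,0],0,-1],[[0,0,0],0,-1]]'
python3 -c "
from h import *
st([.446,-.382,.015])
crop('side',arm.read_camera('side'),230,130,340,250,5,'pics/s10.png')"
```

```text
clock: 6.43
eef_pos: [0.4501, -0.3809, 0.0558]
tcp_rot: [0.458, 0.524, -0.448, 0.561]
wrist_force: [1.3, -0.3, -0.6]
finger_gap: 0.687
t 6.43 tcp mm [ 450.1 -380.9   55.8] case-frame -7.2 -237.3 zyaw -79.79 down err [ 0.0505 -0.0228] F case 1.21 -0.5 -0.61 T [ 0.02  0.07 -0.03] gap 0.687 q [-0.86  0.4  -0.25  0.88  0.02  2.11]
delta tool cm [ 4.06 -0.61 -0.09]
```

View pics/s10.png

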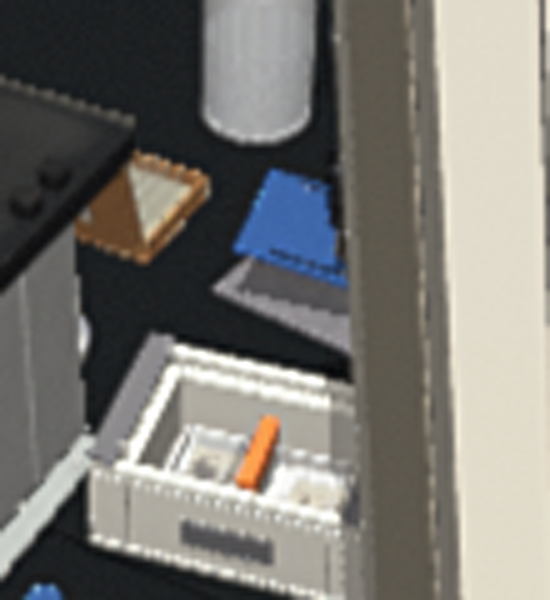

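```bash
python3 -m crank '[[[1.2,-0.3,0],0,-1],[[1,-0.2,0],0,-1],[[0.4,0,0],0,-1],[[0.4,0,0],0,-1]]'
python3 -c "
from h import *
st([.446,-.382,.015])"; python3 -m crank '[[[0.3,0,0],0,-1],[[0.3,0,0],0,-1]]'
python3 -c "
from h import *
st([.446,-.382,.015])"
```

```text
clock: 6.82
eef_pos: [0.4508, -0.3838, 0.0332]
tcp_rot: [0.457, 0.52, -0.447, 0.566]
wrist_force: [0.4, -0.1, -2.0]
finger_gap: 0.683
t 6.82 tcp mm [ 450.8 -383.8   33.2] case-frame -7.0 -240.2 zyaw -79.64 down err [ 0.0582 -0.0307] F case 0.34 -0.17 -2.02 T [ 0.07 -0.02  0.  ] gap 0.683 q [-0.86  0.42 -0.28  0.81  0.02  2.1 ]
delta tool cm [ 1.78 -0.53 -0.34]
clock: 6.98
eef_pos: [0.4521, -0.3845, 0.0285]
tcp_rot: [0.457, 0.519, -0.447, 0.567]
wrist_force: [0.4, -0.2, -1.3]
finger_gap: 0.682
t 6.98 tcp mm [ 452.1 -384.5   28.5] case-frame -5.9 -241.1 zyaw -79.62 down err [ 0.06   -0.0326] F case 0.4 -0.28 -1.26 T [ 0.12  0.05 -0.01] gap 0.682 q [-0.86  0.42 -0.29  0.8   0.02  2.1 ]
delta tool cm [ 1.3  -0.63 -0.41]
```

```bash
python3 -m crank '[[[0.35,-0.1,0],0,-1],[[0.35,-0.1,0],0,-1]]'
python3 -c "
from h import *
st([.446,-.382,.015])"; python3 -m crank '[[[0.3,0,0],0,-1],[[0.2,0,0],0,-1]]'
python3 -c "
from h import *
st([.446,-.382,.015])"
```

```text
clock: 7.15
eef_pos: [0.4529, -0.3858, 0.0232]
tcp_rot: [0.457, 0.518, -0.447, 0.569]
wrist_force: [4.1, 2.3, 7.5]
finger_gap: 0.684
t 7.15 tcp mm [ 452.9 -385.8   23.2] case-frame -5.3 -242.6 zyaw -79.60 down err [ 0.0651 -0.0347] F case 4.45 1.51 7.54 T [ 0.71 -0.27 -0.22] gap 0.684 q [-0.86  0.43 -0.29  0.78  0.03  2.1 ]
delta tool cm [ 0.76 -0.65 -0.54]
clock: 7.32
eef_pos: [0.4545, -0.3864, 0.0197]
tcp_rot: [0.457, 0.516, -0.446, 0.57]
wrist_force: [-0.4, 3.4, 6.6]
finger_gap: 0.685
t 7.32 tcp mm [ 454.5 -386.4   19.7] case-frame -3.9 -243.5 zyaw -79.60 down err [ 0.0682 -0.0362] F case 0.24 3.43 6.58 T [ 0.99  0.62 -0.27] gap 0.685 q [-0.86  0.43 -0.3   0.77  0.03  2.1 ]
delta tool cm [ 0.4  -0.78 -0.61]
```

```bash
python3 -m crank '[[[0.3,0,0],0,-1]]'
python3 -c "
from h import *
st([.446,-.382,.015])"; python3 -m crank '[[[0.25,0,0],0,-1]]'
python3 -c "
from h import *
st([.446,-.382,.015])
crop('top',arm.read_camera('top'),270,160,350,260,6,'pics/t11.png')"
```

```text
clock: 7.4
eef_pos: [0.4553, -0.3868, 0.0176]
tcp_rot: [0.458, 0.516, -0.446, 0.571]
wrist_force: [1.9, 1.5, 7.2]
finger_gap: 0.681
t 7.40 tcp mm [ 455.3 -386.8   17.6] case-frame -3.1 -243.9 zyaw -79.60 down err [ 0.0697 -0.037 ] F case 2.14 1.2 7.23 T [ 0.77  0.28 -0.19] gap 0.681 q [-0.86  0.43 -0.3   0.76  0.03  2.1 ]
delta tool cm [ 0.18 -0.84 -0.65]
clock: 7.48
eef_pos: [0.456, -0.387, 0.0159]
tcp_rot: [0.458, 0.515, -0.446, 0.571]
wrist_force: [0.6, 2.1, 7.3]
finger_gap: 0.686
t 7.48 tcp mm [ 456.  -387.    15.9] case-frame -2.5 -244.3 zyaw -79.60 down err [ 0.071  -0.0377] F case 0.96 1.98 7.34 T [ 1.05  0.43 -0.15] gap 0.686 q [-0.86  0.44 -0.3   0.76  0.03  2.1 ]
delta tool cm [-0.   -0.89 -0.68]
```

View pics/t11.png

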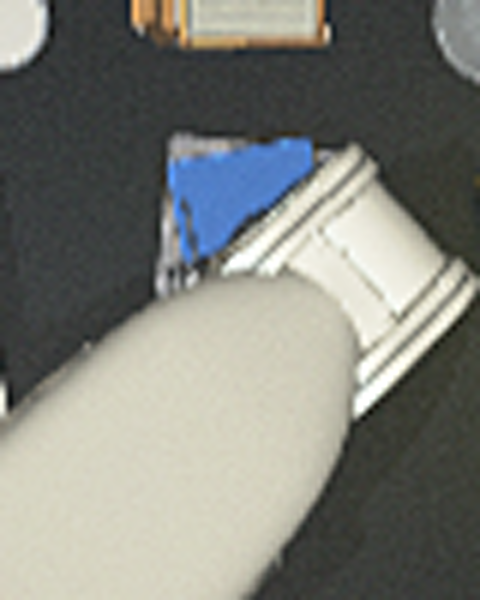

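The lid lies over the pad (upper edge at row ~140–180 of the crop, inside the pad outline). I'll release and back off upward.

```bash
python3 -m crank '[[[0.1,0,0],0,0.9],[[0,0,0],0,0.9],[[0,0,0],0,1],[[-1.5,0,0],0,1],[[-3.5,0,0],0,1],[[-3.5,0,0],0,1],[[-3.5,0,0],0,1],[[-2,0,0],0,1]]'
python3 -c "
from h import *
st([.416,-.146,.18])
crop('side',arm.read_camera('side'),230,130,340,250,5,'pics/s12.png')
crop('top',arm.read_camera('top'),270,160,350,260,6,'pics/t12.png')"
```

```text
clock: 8.2
eef_pos: [0.4438, -0.3801, 0.1539]
tcp_rot: [0.458, 0.519, -0.446, 0.567]
wrist_force: [0.5, -0.6, -0.1]
finger_gap: 0.997
t 8.20 tcp mm [ 443.8 -380.1  153.9] case-frame -13.3 -235.3 zyaw -79.61 down err [ 0.0638 -0.03  ] F case 0.41 -0.64 -0.07 T [-0.01  0.09 -0.01] gap 0.997 q [-0.87  0.31 -0.11  1.09  0.03  2.09]
delta tool cm [ -3.48   1.69 -23.4 ]
```

View pics/s12.png

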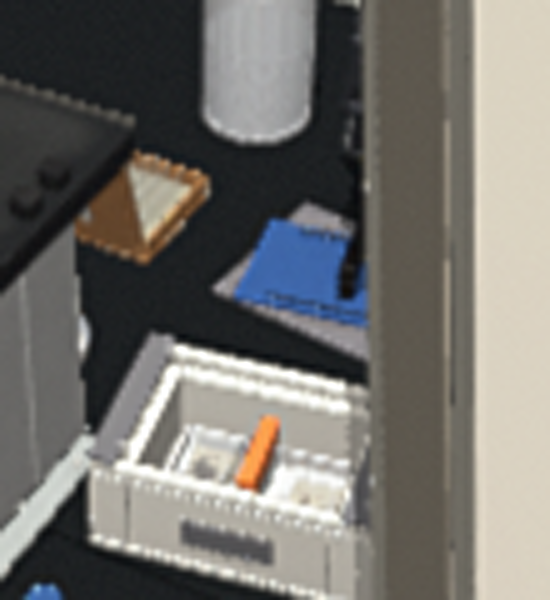

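View pics/t12.png

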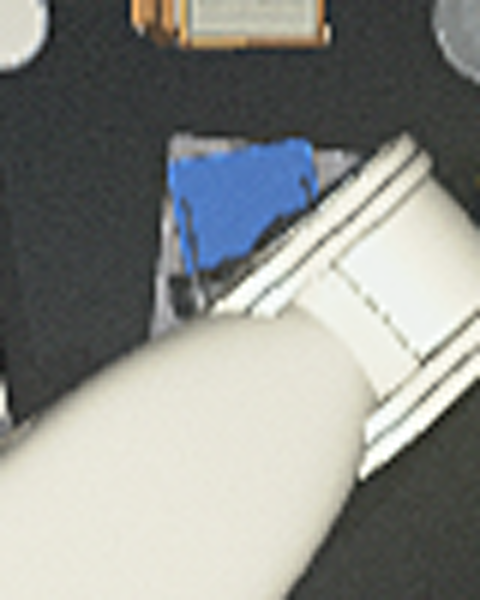

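```bash
python3 -m crank '[[[-0.4,0.2,-2.5],0,1],[[-0.5,0.3,-4],0,1],[[-0.5,0.3,-4],0,1],[[-0.5,0.3,-4],0,1],[[-0.5,0.3,-4],0,1],[[-0.5,0.3,-3],0,1],[[0,0,0],-7,1],[[0,0,0],-7,1],[[0,0,0],-7,1],[[0,0,0],-7,1],[[0,0,0],-7,1],[[0,0,0],-7,1],[[0,0,0],-7,1],[[0,0,0],-7,1],[[0,0,0],-7,1],[[0,0,0],-7,1],[[0,0,0],-7,1],[[0,0,0],-7,1],[[0,0,0],-6,1]]'
python3 -c "
from h import *
st([.416,-.146,.12])
im=arm.read_camera('top');crop('top',im,270,160,350,260,6,'pics/t13.png')
im=arm.read_camera('side');crop('top',im,240,140,340,270,5,'pics/s13.png')"
```

```text
clock: 9.88
eef_pos: [0.4135, -0.1547, 0.1611]
tcp_rot: [-0.086, 0.685, 0.063, 0.721]
wrist_force: [-0.3, 0.4, -0.5]
finger_gap: 1.002
t 9.88 tcp mm [ 413.5 -154.7  161.1] case-frame -4.0 -8.1 zyaw 12.18 down err [ 0.0539 -0.0266] F case -0.21 0.43 -0.47 T [ 0.09 -0.01  0.03] gap 1.002 q [-0.55  0.07 -0.4   1.04  0.01  0.81]
delta tool cm [4.1  0.95 0.24]
```

View pics/t13.png

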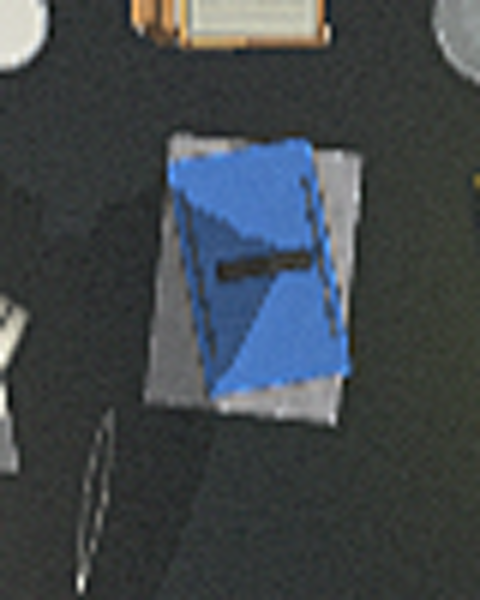

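View pics/s13.png

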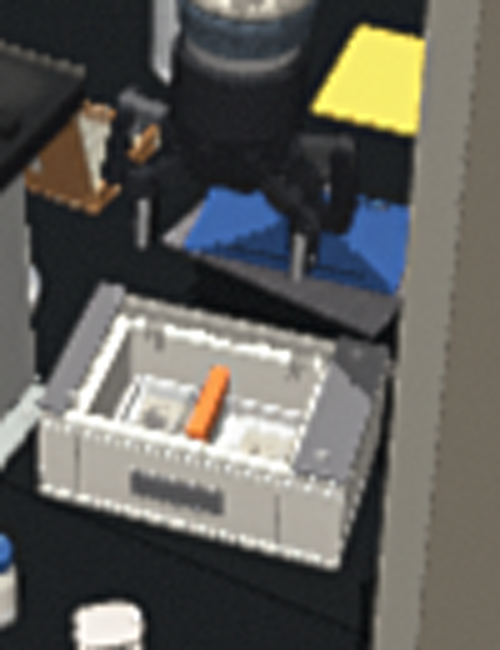

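```bash
python3 - <<'E'
from h import *
def W(x,y,z): 
    c,s=np.cos(CY),np.sin(CY); return [CO[0]+(x*c-y*s)/1e3,CO[1]+(x*s+y*c)/1e3,z/1e3]
im=arm.read_camera('side')
hsv=cv2.cvtColor(np.ascontiguousarray(im),cv2.COLOR_RGB2HSV);H,S,V=cv2.split(hsv)
m=(H<18)&(S>150)&(V>100);mm=np.zeros_like(m);mm[205:235,270:295]=1
m=(m&mm).astype(np.uint8)
cs,_=cv2.findContours(m,cv2.RETR_EXTERNAL,cv2.CHAIN_APPROX_NONE);c=max(cs,key=cv2.contourArea)
print(cv2.minAreaRect(c))
b=np.array(c)[:,0]
print('px bbox',b.min(0),b.max(0))
for dx in (-3,0,3):
    P=[W(dx+sx,sy,z) for sx in(-6,6) for sy in(-31,31) for z in(61,37)]
    q=proj('side',P); print(dx,q.min(0).round(1),q.max(0).round(1), q.mean(0).round(1))
print(b.mean(0))
print(np.array(np.nonzero(m)).mean(1)[::-1])
q=proj('side',[W(0,31,61),W(0,-31,61)]);print(q)
E
```

```text
((281.35003662109375, 220.45001220703125), (4.110960960388184, 13.914020538330078), 18.434947967529297)
px bbox [278 214] [285 227]
-3 [276.8 212.2] [286.3 231.5] [281.6 221.9]
0 [275.9 212. ] [285.4 231.3] [280.7 221.7]
3 [275.  211.8] [284.5 231.1] [279.8 221.4]
[281.33333333 220.5       ]
[281.26315789 220.63157895]
[[277.9245627  225.56776494]
 [283.59516459 212.44919789]]
```

```bash
python3 -m crank '[[[2,0.9,0.1],2.2,0],[[2,0,0],0,0],[[0,0,0],0,0],[[0,0,0],0,0]]'
python3 -c "
from h import *
st([.415,-.146,.036])
im=arm.read_camera('side');crop('top',im,240,140,340,270,5,'pics/s14.png')"
```

```text
clock: 10.37
eef_pos: [0.4151, -0.1468, 0.12]
tcp_rot: [-0.062, 0.686, 0.04, 0.724]
wrist_force: [0.1, 0.1, -0.1]
finger_gap: 0.501
t 10.37 tcp mm [ 415.1 -146.8  120. ] case-frame -1.0 -0.6 zyaw 8.41 down err [ 0.0548 -0.0272] F case 0.08 0.06 -0.08 T [ 0.06 -0.02  0.02] gap 0.501 q [-0.53  0.1  -0.48  0.93  0.    0.89]
delta tool cm [ 8.38  0.37 -0.42]
```

View pics/s14.png

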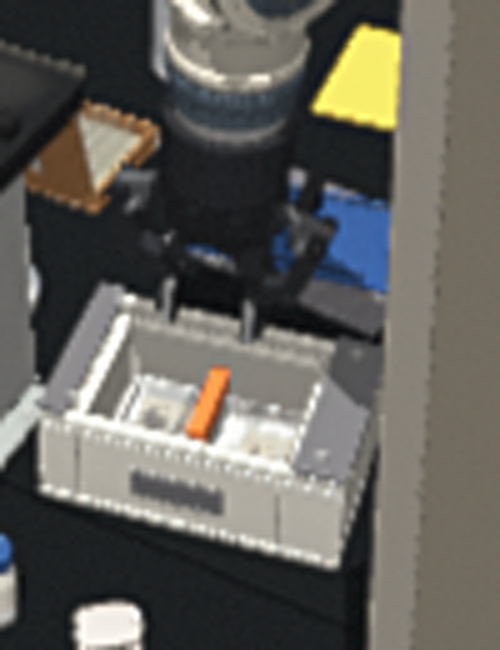

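```bash
python3 -m crank '[[[2.4,0.1,-0.15],-1.3,0],[[2.4,0.1,-0.1],0,0],[[1.8,0.1,-0.1],0,0],[[0,0,0],0,0]]'
python3 -c "
from h import *
st([.415,-.146,.036])
im=arm.read_camera('side');crop('top',im,240,140,340,270,5,'pics/s15.png')"
```

```text
clock: 10.75
eef_pos: [0.4178, -0.1484, 0.0566]
tcp_rot: [-0.071, 0.683, 0.045, 0.725]
wrist_force: [-0.9, 0.4, -0.1]
finger_gap: 0.503
t 10.75 tcp mm [ 417.8 -148.4   56.6] case-frame 1.4 -2.7 zyaw 9.47 down err [ 0.0619 -0.0316] F case -0.83 0.6 -0.13 T [0.04 0.11 0.05] gap 0.503 q [-0.53  0.17 -0.59  0.75  0.    0.87]
delta tool cm [ 2.03  0.37 -0.35]
```

View pics/s15.png

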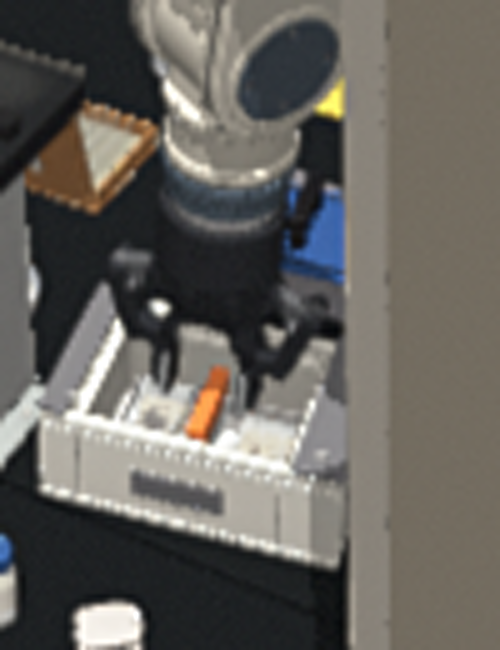

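```bash
python3 -m crank '[[[1.1,0.3,-0.3],0,0],[[0.9,0.1,-0.1],0,0],[[0,0,0],0,0]]'
python3 -c "
from h import *
st([.415,-.146,.036])
im=arm.read_camera('side');crop('top',im,240,140,340,270,5,'pics/s16.png')"
```

```text
clock: 11.05
eef_pos: [0.4176, -0.1478, 0.0412]
tcp_rot: [-0.072, 0.681, 0.043, 0.727]
wrist_force: [0.1, 0.2, -0.8]
finger_gap: 0.499
t 11.05 tcp mm [ 417.6 -147.8   41.2] case-frame 1.3 -2.0 zyaw 9.37 down err [ 0.0679 -0.0352] F case 0.11 0.15 -0.81 T [ 0.05  0.04 -0.03] gap 0.499 q [-0.53  0.18 -0.62  0.69  0.    0.88]
delta tool cm [ 0.5   0.24 -0.26]
```

View pics/s16.png

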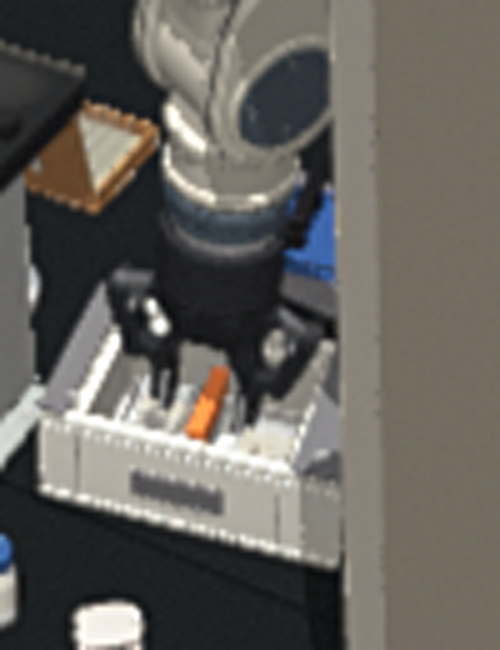

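```bash
python3 -m crank '[[[0.6,0.25,-0.35],0,-0.3],[[0,0,0],0,-1],[[0,0,0],0,-1],[[0,0,0],0,-1],[[0,0,0],0,-1]]'
python3 -c "
from h import *
st([.415,-.146,.036])
im=arm.read_camera('side');crop('top',im,240,140,340,270,5,'pics/s17.png')"
```

```text
clock: 11.52
eef_pos: [0.4151, -0.1475, 0.0389]
tcp_rot: [-0.073, 0.68, 0.041, 0.728]
wrist_force: [-2.6, 0.4, 6.0]
finger_gap: 0.133
t 11.52 tcp mm [ 415.1 -147.5   38.9] case-frame -1.1 -1.3 zyaw 9.37 down err [ 0.0706 -0.0393] F case -2.52 0.88 6.0 T [0.15 1.2  0.05] gap 0.133 q [-0.53  0.18 -0.63  0.68  0.    0.88]
delta tool cm [ 0.28  0.16 -0.  ]
```

View pics/s17.png

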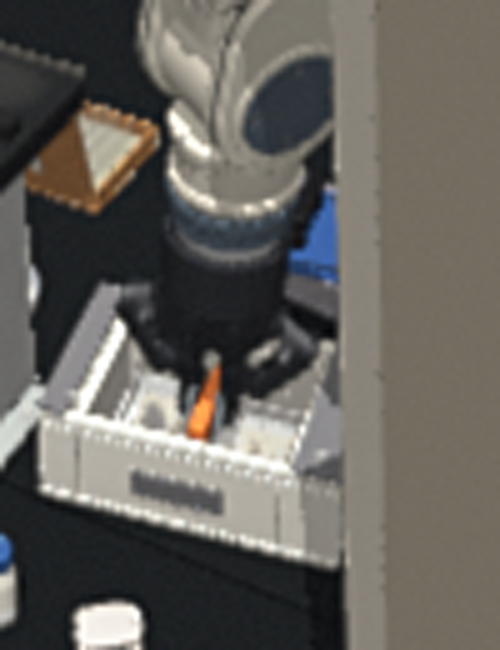

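```bash
python3 -m crank '[[[-0.5,0,0],0,-1],[[-1,-0.05,0.06],0,-1],[[-1,-0.05,0.06],0,-1]]'
python3 -c "
from h import *
st([.415,-.1475,.150])
im=arm.read_camera('side');crop('top',im,240,140,340,270,5,'pics/s18.png')"
```

```text
clock: 11.82
eef_pos: [0.4133, -0.1465, 0.0642]
tcp_rot: [-0.072, 0.682, 0.042, 0.727]
wrist_force: [0.5, -0.2, -1.7]
finger_gap: 0.128
t 11.82 tcp mm [ 413.3 -146.5   64.2] case-frame -2.8 -0.0 zyaw 9.35 down err [ 0.0673 -0.0375] F case 0.42 -0.29 -1.75 T [ 0.07 -0.01  0.05] gap 0.128 q [-0.53  0.15 -0.59  0.76  0.    0.88]
delta tool cm [-8.54 -0.53  0.67]
```

View pics/s18.png

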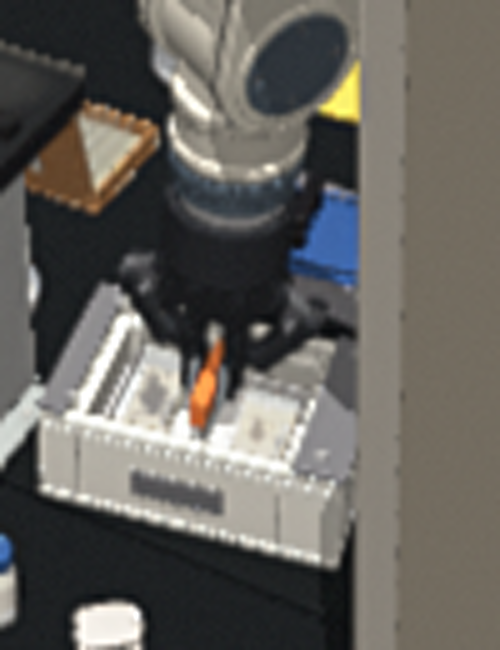

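```bash
python3 -m crank '[[[-1,-0.05,0.3],0,-1],[[-2,-0.1,0.15],0,-1],[[-2.5,-0.15,0.2],0,-1]]'
python3 -c "
from h import *
st([.4066,.1289,.150])
im=arm.read_camera('side');crop('top',im,230,130,340,260,5,'pics/s19.png')"
```

```text
clock: 12.12
eef_pos: [0.415, -0.1454, 0.1201]
tcp_rot: [-0.071, 0.683, 0.043, 0.726]
wrist_force: [0.1, 0.6, -2.5]
finger_gap: 0.128
t 12.12 tcp mm [ 415.  -145.4  120.1] case-frame -0.9 0.8 zyaw 9.32 down err [ 0.064  -0.0351] F case 0.22 0.56 -2.52 T [0.05 0.08 0.01] gap 0.128 q [-0.53  0.09 -0.49  0.92  0.    0.88]
delta tool cm [-4.   27.05  3.78]
```

View pics/s19.png

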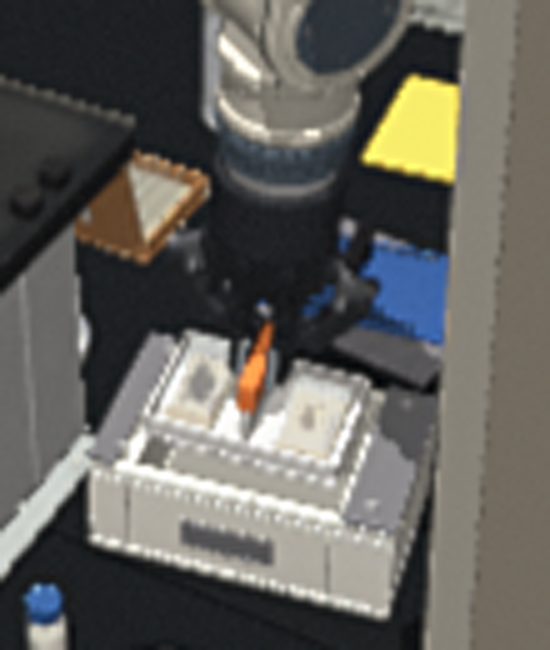

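```bash
python3 -m crank '[[[-1.5,0.5,0],0,-1],[[-1.5,1,0.2],0,-1],[[-0.5,2,0.3],0,-1],[[0,3,0.5],0,-1],[[0,3.3,0.5],0,-1],[[0,3.3,0.5],0,-1],[[0,3.3,0.5],0,-1],[[0,3,0.5],0,-1],[[0,2,0.3],0,-1],[[0,1,0.1],0,-1],[[0,0.5,0],0,-1],[[0,0,0],0,-1]]'
python3 -c "
from h import *
st([.4066,.1289,.08])
im=arm.read_camera('side');crop('top',im,170,150,330,330,3.3,'pics/s20.png')"
```

```text
clock: 13.17
eef_pos: [0.4137, 0.0948, 0.1549]
tcp_rot: [-0.072, 0.677, 0.039, 0.731]
wrist_force: [-0.1, -0.9, -2.7]
finger_gap: 0.124
t 13.17 tcp mm [413.7  94.8 154.9] case-frame 39.6 237.6 zyaw 9.13 down err [ 0.0805 -0.0406] F case -0.28 -0.9 -2.72 T [-0.03  0.12 -0.01] gap 0.124 q [ 0.06  0.04 -0.45  1.   -0.05  1.47]
delta tool cm [ 7.27  3.87 -0.71]
```

View pics/s20.png

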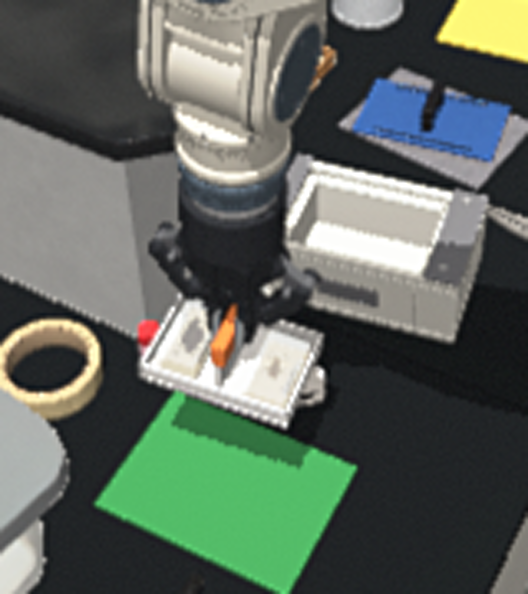

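```bash
python3 -m crank '[[[1,1.5,-0.2],0,-1],[[2,1.8,-0.3],0,-1],[[2,0.6,-0.2],0,-1],[[2,0,0],0,-1],[[1,0,0],0,-1],[[0,0,0],0,-1]]'
python3 -c "
from h import *
st([.4066,.1289,.04])
im=arm.read_camera('side');crop('top',im,170,200,300,350,4,'pics/s21.png')"
```

```text
clock: 13.72
eef_pos: [0.41, 0.1246, 0.0712]
tcp_rot: [-0.07, 0.675, 0.036, 0.733]
wrist_force: [-0.2, 0.7, -2.1]
finger_gap: 0.131
t 13.72 tcp mm [410.  124.6  71.2] case-frame 41.1 267.5 zyaw 8.72 down err [ 0.0858 -0.0422] F case -0.08 0.68 -2.09 T [ 0.03  0.17 -0.1 ] gap 0.131 q [ 0.14  0.13 -0.6   0.77 -0.05  1.55]
delta tool cm [ 3.05  0.65 -0.52]
```

View pics/s21.png

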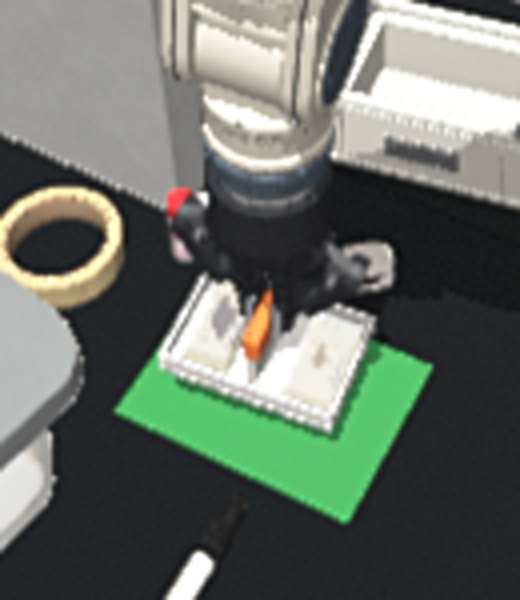

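```bash
python3 -c "
from h import *
print(onz('top',[[200.5,185.5],[208.7,201.2]],.06).round(3), onz('top',[[213.5,218.7]],.018).round(3))"
python3 -m crank '[[[1,0.3,-0.25],0,-1],[[1,0.3,-0.25],0,-1],[[0.4,0,0],0,-1]]'
python3 -c "
from h import *
st([.4066,.1289,.037])"
```

```text
[[0.527 0.054 0.06 ]
 [0.466 0.022 0.06 ]] [[0.399 0.008 0.018]]
clock: 14.02
eef_pos: [0.4091, 0.1269, 0.0496]
tcp_rot: [-0.069, 0.673, 0.034, 0.735]
wrist_force: [-0.8, -1.0, -2.8]
finger_gap: 0.129
t 14.02 tcp mm [409.1 126.9  49.6] case-frame 40.6 269.9 zyaw 8.49 down err [ 0.0905 -0.0423] F case -0.92 -0.85 -2.8 T [-0.01  0.23  0.  ] gap 0.129 q [ 0.14  0.15 -0.64  0.7  -0.05  1.57]
delta tool cm [ 1.22  0.31 -0.32]
```

Vials and loupe are well clear. Lowering the last centimetre by force.

```bash
python3 -m crank '[[[0.4,0.1,-0.1],0,-1],[[0.3,0.1,-0.1],0,-1]]'
python3 -c "
from h import *
st([.4066,.1289,.037])"; python3 -m crank '[[[0.3,0,0],0,-1]]'
python3 -c "
from h import *
st([.4066,.1289,.037])"; python3 -m crank '[[[0.3,0,0],0,-1]]'
python3 -c "
from h import *
st([.4066,.1289,.037])
im=arm.read_camera('side');crop('top',im,170,200,300,350,4,'pics/s22.png')"
```

```text
clock: 14.18
eef_pos: [0.4088, 0.1274, 0.0433]
tcp_rot: [-0.068, 0.673, 0.034, 0.736]
wrist_force: [-0.5, -0.1, -2.8]
finger_gap: 0.125
t 14.18 tcp mm [408.8 127.4  43.3] case-frame 40.4 270.5 zyaw 8.39 down err [ 0.0925 -0.0425] F case -0.54 0.04 -2.78 T [ 0.05  0.19 -0.03] gap 0.125 q [ 0.14  0.16 -0.65  0.68 -0.06  1.57]
delta tool cm [ 0.6   0.21 -0.25]
clock: 14.27
eef_pos: [0.4094, 0.1271, 0.0406]
tcp_rot: [-0.068, 0.672, 0.033, 0.736]
wrist_force: [0.3, -0.1, -2.6]
finger_gap: 0.125
t 14.27 tcp mm [409.4 127.1  40.6] case-frame 40.9 270.1 zyaw 8.38 down err [ 0.0933 -0.0424] F case 0.26 -0.12 -2.64 T [ 0.08  0.23 -0.01] gap 0.125 q [ 0.14  0.16 -0.65  0.67 -0.06  1.57]
delta tool cm [ 0.33  0.24 -0.28]
clock: 14.35
eef_pos: [0.4107, 0.1269, 0.0383]
tcp_rot: [-0.068, 0.672, 0.033, 0.737]
wrist_force: [-0.3, 1.0, 14.5]
finger_gap: 0.129
t 14.35 tcp mm [410.7 126.9  38.3] case-frame 42.2 269.7 zyaw 8.36 down err [ 0.0954 -0.0422] F case -0.16 1.0 14.48 T [ 0.2   0.92 -0.03] gap 0.129 q [ 0.14  0.17 -0.66  0.66 -0.06  1.57]
delta tool cm [ 0.08  0.26 -0.39]
```

View pics/s22.png

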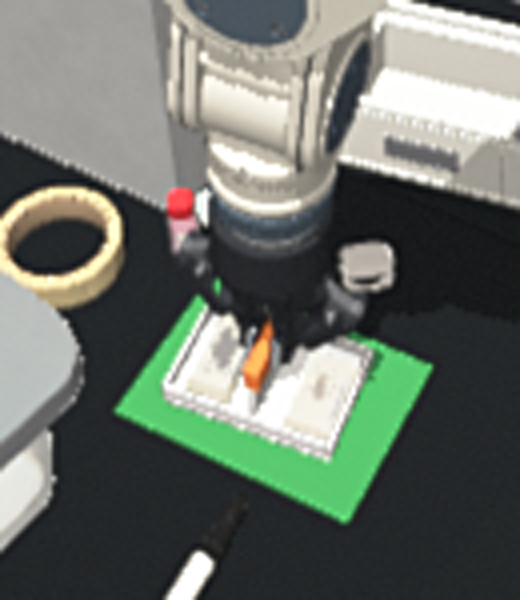

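```bash
python3 -m crank '[[[0,0,0],0,-0.2],[[0,0,0],0,0],[[0,0,0],0,0],[[-1,0,0],0,0],[[-2.5,0,0],0,0],[[-3.5,0,0],0,0],[[-4,0,0],0,0]]'
python3 -c "
from h import *
st([.4066,.1289,.037])
im=arm.read_camera('side');crop('top',im,170,200,300,350,4,'pics/s23.png')"
```

```text
clock: 14.98
eef_pos: [0.3978, 0.1307, 0.1457]
tcp_rot: [-0.068, 0.675, 0.033, 0.734]
wrist_force: [1.3, -0.4, 0.5]
finger_gap: 0.5
t 14.98 tcp mm [397.8 130.7 145.7] case-frame 30.1 275.6 zyaw 8.32 down err [ 0.0854 -0.044 ] F case 1.19 -0.61 0.53 T [ 0.11  0.01 -0.04] gap 0.500 q [ 0.16  0.04 -0.48  0.98 -0.06  1.58]
delta tool cm [ 1.09e+01  3.10e-01 -1.00e-02]
```

View pics/s23.png

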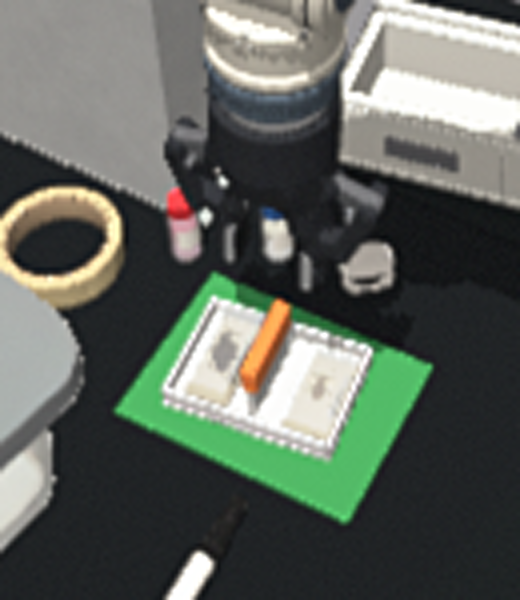

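```bash
python3 -m crank '[[[0,0,0],0,0],[[0,0,0],0,0],[[0,0,0],0,0],[[0,0,0],0,0]]'
python3 -c "
from h import *
st()"; python3 -m crank '[[[-3,0,0],0,0],[[0,0,0],0,0]]'
python3 -c "
from h import *
st()"; python3 -m crank '[[[0,-3,0],0,0],[[0,-3,0],0,0],[[0,-3,0],0,0]]'
python3 -c "
from h import *
st()"
```

```text
clock: 15.37
eef_pos: [0.4015, 0.1318, 0.1558]
tcp_rot: [-0.068, 0.67, 0.033, 0.739]
wrist_force: [0.4, 0.0, 0.3]
finger_gap: 0.502
t 15.37 tcp mm [401.5 131.8 155.8] case-frame 34.0 276.1 zyaw 8.38 down err [ 0.1012 -0.0415] F case 0.41 -0.03 0.28 T [0.06 0.09 0.05] gap 0.502 q [ 0.16  0.03 -0.47  0.99 -0.06  1.58]
clock: 15.53
eef_pos: [0.3971, 0.1326, 0.1832]
tcp_rot: [-0.068, 0.672, 0.033, 0.737]
wrist_force: [0.3, 0.3, 0.6]
finger_gap: 0.499
t 15.53 tcp mm [397.1 132.6 183.2] case-frame 29.7 277.7 zyaw 8.35 down err [ 0.0949 -0.0426] F case 0.35 0.19 0.56 T [0.03 0.07 0.03] gap 0.499 q [ 0.16  0.   -0.41  1.07 -0.06  1.59]
clock: 15.78
eef_pos: [0.4087, 0.0456, 0.1855]
tcp_rot: [-0.071, 0.673, 0.037, 0.735]
wrist_force: [0.9, 0.2, 0.0]
finger_gap: 0.498
t 15.78 tcp mm [408.7  45.6 185.5] case-frame 26.1 190.0 zyaw 8.90 down err [ 0.0907 -0.0405] F case 0.94 0.0 0.05 T [0.06 0.02 0.04] gap 0.498 q [-0.07 -0.02 -0.43  1.07 -0.03  1.35]
```

```bash
python3 -m crank '[[[0,-4,0],0,0],[[0,-4,0],0,0],[[0,-4,0],0,0],[[0,0,0],0,0],[[0,0,0],0,0],[[0,0,0],0,0]]'
python3 -c "
from h import *
st()"; python3 -m crank '[[[4,0,0],0,0],[[4,0,0],0,0],[[0,0,0],0,0]]'
python3 -c "
from h import *
st()"; python3 -m crank '[[[0,0,0],0,0],[[0,0,0],0,0]]'
python3 -c "
from h import *
st()"
```

```text
clock: 16.28
eef_pos: [0.4258, -0.0844, 0.1855]
tcp_rot: [-0.067, 0.677, 0.036, 0.732]
wrist_force: [0.3, 0.4, 0.2]
finger_gap: 0.501
t 16.28 tcp mm [425.8 -84.4 185.5] case-frame 20.3 58.9 zyaw 8.47 down err [ 0.0819 -0.0392] F case 0.41 0.32 0.24 T [0.02 0.12 0.01] gap 0.501 q [-0.39  0.02 -0.39  1.07 -0.01  1.04]
clock: 16.53
eef_pos: [0.4332, -0.0857, 0.1041]
tcp_rot: [-0.069, 0.676, 0.036, 0.733]
wrist_force: [-0.6, 0.2, -0.2]
finger_gap: 0.5
t 16.53 tcp mm [433.2 -85.7 104.1] case-frame 27.4 56.4 zyaw 8.61 down err [ 0.0847 -0.0398] F case -0.55 0.32 -0.18 T [0.12 0.15 0.01] gap 0.500 q [-0.38  0.1  -0.53  0.85 -0.01  1.04]
clock: 16.7
eef_pos: [0.4321, -0.0832, 0.104]
tcp_rot: [-0.069, 0.677, 0.038, 0.732]
wrist_force: [0.3, -0.1, 0.6]
finger_gap: 0.498
t 16.70 tcp mm [432.1 -83.2 104. ] case-frame 26.8 59.0 zyaw 8.80 down err [ 0.0806 -0.0377] F case 0.29 -0.11 0.63 T [ 0.07  0.1  -0.05] gap 0.498 q [-0.38  0.1  -0.53  0.85 -0.01  1.04]
```

```bash
python3 -m crank '[[[0,0,-4],0,0],[[0,0,-4],0,0],[[0,0,0],0,0],[[0,0,0],0,0],[[0,0,0],0,0]]'
python3 -c "
from h import *
st()"; python3 -m crank '[[[0,0,4],0,0],[[0,0,4],0,0],[[0,0,0],0,0],[[0,0,0],0,0],[[0,0,0],0,0]]'
python3 -c "
from h import *
st()"
```

```text
clock: 17.12
eef_pos: [0.3544, -0.0944, 0.1051]
tcp_rot: [-0.073, 0.674, 0.039, 0.734]
wrist_force: [-0.4, 0.1, -0.6]
finger_gap: 0.502
t 17.12 tcp mm [354.4 -94.4 105.1] case-frame -51.7 61.5 zyaw 9.21 down err [ 0.089  -0.0412] F case -0.39 0.19 -0.57 T [ 0.06  0.07 -0.01] gap 0.502 q [-0.5  -0.04 -0.67  0.84  0.01  0.92]
clock: 17.53
eef_pos: [0.4415, -0.0803, 0.1175]
tcp_rot: [-0.075, 0.67, 0.038, 0.737]
wrist_force: [-0.1, -0.1, -0.1]
finger_gap: 0.498
t 17.53 tcp mm [441.5 -80.3 117.5] case-frame 36.5 60.2 zyaw 9.32 down err [ 0.0982 -0.0445] F case -0.12 -0.04 -0.11 T [ 0.04  0.11 -0.  ] gap 0.498 q [-0.36  0.09 -0.5   0.87 -0.01  1.05]
```

```bash
python3 -m crank '[[[0,0,0],0,0],[[0,0,0],0,0],[[0,0,0],0,0],[[0,0,0],0,0],[[0,0,0],0,0]]'
python3 -c "
from h import *
st()"; python3 -m crank '[[[0,-4,0],0,0],[[0,-4,0],0,0]]'
python3 -c "
from h import *
st()"; python3 -m crank '[[[0,0,0],0,0],[[0,0,0],0,0],[[0,0,0],0,0]]'
python3 -c "
from h import *
st()"
```

```text
clock: 17.95
eef_pos: [0.44, -0.0801, 0.1182]
tcp_rot: [-0.075, 0.67, 0.038, 0.737]
wrist_force: [-0.5, 0.1, -0.2]
finger_gap: 0.497
t 17.95 tcp mm [440.  -80.1 118.2] case-frame 35.1 60.7 zyaw 9.32 down err [ 0.0982 -0.0446] F case -0.45 0.16 -0.24 T [ 0.09  0.08 -0.01] gap 0.497 q [-0.36  0.09 -0.51  0.87 -0.01  1.05]
clock: 18.12
eef_pos: [0.4509, -0.1546, 0.1231]
tcp_rot: [-0.077, 0.67, 0.042, 0.737]
wrist_force: [1.0, -0.1, -0.4]
finger_gap: 0.502
t 18.12 tcp mm [ 450.9 -154.6  123.1] case-frame 32.9 -14.5 zyaw 9.79 down err [ 0.0977 -0.0416] F case 1.0 -0.33 -0.39 T [0.02 0.03 0.01] gap 0.502 q [-0.51  0.13 -0.44  0.9   0.01  0.89]
clock: 18.37
eef_pos: [0.4518, -0.1613, 0.1236]
tcp_rot: [-0.076, 0.67, 0.038, 0.737]
wrist_force: [-0.0, 0.2, 0.1]
finger_gap: 0.503
t 18.37 tcp mm [ 451.8 -161.3  123.6] case-frame 32.6 -21.3 zyaw 9.43 down err [ 0.099  -0.0446] F case 0.04 0.22 0.14 T [ 0.05  0.11 -0.03] gap 0.503 q [-0.53  0.13 -0.44  0.89  0.01  0.88]
```

```bash
python3 -m crank '[[[0,0,-4],0,0],[[0,0,-3],0,0],[[0,0,-2],0,0],[[0,0,-1.2],0,0],[[0,0,-0.7],0,0],[[0,0,-0.3],0,0],[[0,0,0],0,0]]'
python3 -c "
from h import *
st()"; python3 -m crank '[[[0,0,0.3],0,0],[[0,0,1],0,0],[[0,0,2],0,0],[[0,0,3],0,0],[[0,0,4],0,0],[[0,0,0],0,0],[[0,0,0],0,0]]'
python3 -c "
from h import *
st()"
```

```text
clock: 18.95
eef_pos: [0.3369, -0.1751, 0.1119]
tcp_rot: [-0.077, 0.67, 0.041, 0.737]
wrist_force: [0.5, 0.5, 0.4]
finger_gap: 0.499
t 18.95 tcp mm [ 336.9 -175.1  111.9] case-frame -83.0 -15.0 zyaw 9.68 down err [ 0.0987 -0.0428] F case 0.6 0.39 0.38 T [ 0.07  0.12 -0.  ] gap 0.499 q [-0.73 -0.03 -0.64  0.85  0.03  0.68]
clock: 19.53
eef_pos: [0.4509, -0.1549, 0.1221]
tcp_rot: [-0.077, 0.669, 0.04, 0.739]
wrist_force: [-0.7, 0.5, -0.5]
finger_gap: 0.497
t 19.53 tcp mm [ 450.9 -154.9  122.1] case-frame 32.8 -14.8 zyaw 9.74 down err [ 0.1028 -0.0438] F case -0.59 0.65 -0.48 T [ 0.03  0.12 -0.06] gap 0.497 q [-0.52  0.13 -0.45  0.89  0.01  0.89]
```

```bash
python3 -m crank '[[[0,0,-2],0,0],[[0,0,-1.5],0,0],[[0,0,-0.8],0,0],[[0,0,-0.3],0,0],[[0,0,0],0,0]]'
python3 -c "
from h import *
st()"; python3 -m crank '[[[-4,0,0],0,0],[[-3,0,0],0,0],[[-2,0,0],0,0],[[-1.3,0,0],0,0],[[-0.8,0,0],0,0],[[-0.4,0,0],0,0],[[-0.2,0,0],0,0],[[0,0,0],0,0]]'
python3 -c "
from h import *
st()"; python3 -m crank '[[[0.5,0,0],0,0],[[1,0,0],0,0],[[2,0,0],0,0],[[3,0,0],0,0],[[4,0,0],0,0],[[0,0,0],0,0],[[0,0,0],0,0]]'
python3 -c "
from h import *
st()"
```

```text
clock: 19.95
eef_pos: [0.4066, -0.1615, 0.1166]
tcp_rot: [-0.078, 0.668, 0.042, 0.738]
wrist_force: [0.3, 0.1, -0.9]
finger_gap: 0.5
t 19.95 tcp mm [ 406.6 -161.5  116.6] case-frame -12.0 -13.6 zyaw 9.93 down err [ 0.1028 -0.0424] F case 0.36 0.07 -0.88 T [0.05 0.11 0.07] gap 0.500 q [-0.59  0.07 -0.53  0.86  0.02  0.82]
clock: 20.62
eef_pos: [0.3933, -0.1574, 0.2385]
tcp_rot: [-0.076, 0.668, 0.04, 0.739]
wrist_force: [-0.1, -0.3, -0.1]
finger_gap: 0.503
t 20.62 tcp mm [ 393.3 -157.4  238.5] case-frame -24.4 -7.3 zyaw 9.55 down err [ 0.1043 -0.0431] F case -0.16 -0.32 -0.08 T [ 0.02  0.05 -0.01] gap 0.503 q [-0.6  -0.04 -0.31  1.19  0.02  0.81]
clock: 21.2
eef_pos: [0.4028, -0.1608, 0.1252]
tcp_rot: [-0.075, 0.67, 0.041, 0.738]
wrist_force: [-0.1, -0.3, 0.4]
finger_gap: 0.5
t 21.20 tcp mm [ 402.8 -160.8  125.2] case-frame -15.6 -12.3 zyaw 9.51 down err [ 0.0993 -0.0397] F case -0.11 -0.31 0.38 T [ 0.03  0.1  -0.02] gap 0.500 q [-0.59  0.06 -0.52  0.89  0.02  0.82]
```

```bash
python3 -m crank '[[[1,-0.9,0.9],0,1],[[1,-0.8,0.7],0,1],[[0,0,0],0,1],[[0,0,0],0,1]]'
cat >> h.py <<'E'
def W(x,y,z): 
    c,s=np.cos(CY),np.sin(CY); return [CO[0]+(x*c-y*s)/1e3,CO[1]+(x*s+y*c)/1e3,z/1e3]
E
python3 -c "
from h import *
st(W(2,-28,30))"
```

```text
clock: 21.53
eef_pos: [0.4246, -0.1766, 0.1102]
tcp_rot: [-0.075, 0.67, 0.041, 0.738]
wrist_force: [0.3, 0.1, -0.3]
finger_gap: 0.998
t 21.53 tcp mm [ 424.6 -176.6  110.2] case-frame 3.1 -31.6 zyaw 9.52 down err [ 0.0994 -0.0397] F case 0.37 0.08 -0.34 T [-0.01  0.08 -0.01] gap 0.998 q [-0.59  0.11 -0.5   0.86  0.02  0.82]
delta tool cm [ 7.94  0.81 -0.85]
```

```bash
python3 -m crank '[[[2.5,0.4,-0.3],0,1],[[2.5,0.3,-0.3],0,1],[[2.5,0.2,-0.2],0,1],[[0,0,0],0,1]]'
python3 -c "
from h import *
st(W(2,-28,30))
im=arm.read_camera('side');crop('top',im,230,130,340,260,5,'pics/s24.png')"
```

```text
clock: 21.87
eef_pos: [0.4253, -0.1738, 0.0378]
tcp_rot: [-0.077, 0.667, 0.039, 0.74]
wrist_force: [-0.7, -0.1, -1.4]
finger_gap: 1.001
t 21.87 tcp mm [ 425.3 -173.8   37.8] case-frame 4.4 -29.0 zyaw 9.54 down err [ 0.1073 -0.045 ] F case -0.71 -0.02 -1.44 T [0.11 0.13 0.02] gap 1.001 q [-0.59  0.19 -0.63  0.64  0.02  0.82]
delta tool cm [ 0.75  0.15 -0.31]
```

View pics/s24.png

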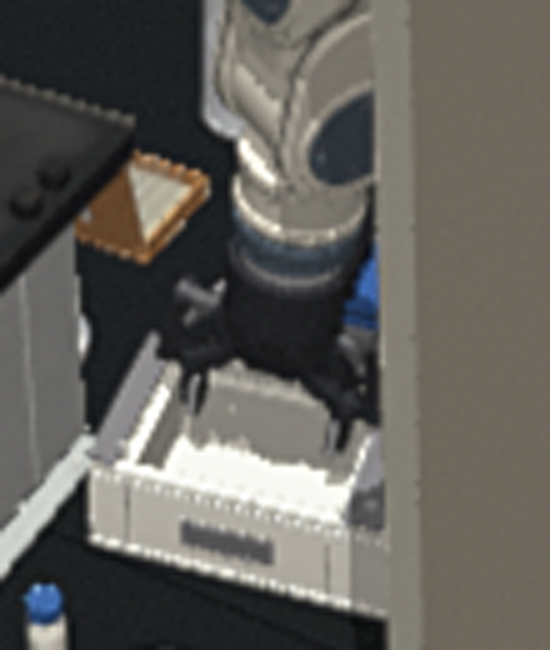

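```bash
python3 -m crank '[[[0.6,-0.3,0],0,1],[[0,-0.3,0],0,1],[[0,-0.2,0],0,1]]'
python3 -c "
from h import *
st()"; python3 -m crank '[[[0,-0.2,0.2],0,1],[[0,-0.2,0.2],0,1]]'
python3 -c "
from h import *
st()"
```

```text
clock: 22.17
eef_pos: [0.4273, -0.1783, 0.0361]
tcp_rot: [-0.076, 0.666, 0.043, 0.741]
wrist_force: [1.4, 9.8, -5.3]
finger_gap: 1.003
t 22.17 tcp mm [ 427.3 -178.3   36.1] case-frame 5.5 -33.8 zyaw 9.82 down err [ 0.1085 -0.0364] F case 3.04 9.39 -5.27 T [1.99 0.14 0.54] gap 1.003 q [-0.6   0.2  -0.62  0.64  0.03  0.81]
clock: 22.33
eef_pos: [0.4285, -0.1779, 0.0366]
tcp_rot: [-0.073, 0.668, 0.047, 0.739]
wrist_force: [-5.2, 7.1, -3.9]
finger_gap: 1.002
t 22.33 tcp mm [ 428.5 -177.9   36.6] case-frame 6.7 -33.6 zyaw 9.90 down err [ 0.1023 -0.0285] F case -3.87 7.92 -3.91 T [1.43 1.35 0.19] gap 1.002 q [-0.6   0.2  -0.61  0.66  0.03  0.81]
```

Pushing against the wall corrects the tool tilt as intended, with gentle forces. Continuing.

```bash
python3 -m crank '[[[0,-0.2,0.3],0,1],[[0,-0.2,0.3],0,1],[[0,-0.2,0.3],0,1]]'
python3 -c "
from h import *
st()"; python3 -m crank '[[[0,-0.15,0.3],0,1],[[0,-0.15,0.3],0,1],[[0,-0.15,0.3],0,1],[[0,-0.15,0.3],0,1]]'
python3 -c "
from h import *
st()"
```

```text
clock: 22.58
eef_pos: [0.4321, -0.177, 0.0377]
tcp_rot: [-0.07, 0.672, 0.052, 0.735]
wrist_force: [-7.9, 8.2, -2.4]
finger_gap: 1.003
t 22.58 tcp mm [ 432.1 -177.    37.7] case-frame 10.5 -33.4 zyaw 9.94 down err [ 0.0906 -0.0175] F case -6.36 9.49 -2.37 T [1.48 1.49 0.11] gap 1.003 q [-0.59  0.22 -0.59  0.68  0.04  0.81]
clock: 22.92
eef_pos: [0.4339, -0.1764, 0.0391]
tcp_rot: [-0.066, 0.68, 0.055, 0.728]
wrist_force: [-16.2, 3.0, 3.4]
finger_gap: 0.997
t 22.92 tcp mm [ 433.9 -176.4   39.1] case-frame 12.3 -33.1 zyaw 9.87 down err [ 0.0681 -0.0098] F case -15.48 5.8 3.41 T [0.47 2.95 0.26] gap 0.997 q [-0.58  0.23 -0.56  0.72  0.03  0.82]
```

```bash
python3 -m crank '[[[0,0,0.35],0,1],[[0,0,0.35],0,1],[[0,0,0.35],0,1],[[0,0,0.35],0,1]]'
python3 -c "
from h import *
st()"; python3 -m crank '[[[0,-0.1,0.35],0,1],[[0,-0.1,0.35],0,1],[[0,-0.1,0.35],0,1],[[0,-0.1,0.35],0,1]]'
python3 -c "
from h import *
st()"
```

```text
clock: 23.25
eef_pos: [0.4331, -0.176, 0.0409]
tcp_rot: [-0.065, 0.692, 0.051, 0.717]
wrist_force: [-19.0, -5.0, 1.2]
finger_gap: 0.996
t 23.25 tcp mm [ 433.1 -176.    40.9] case-frame 11.6 -32.5 zyaw 9.42 down err [ 0.0374 -0.0166] F case -19.56 -1.6 1.23 T [-0.92  3.4  -0.23] gap 0.996 q [-0.57  0.24 -0.54  0.75  0.01  0.84]
clock: 23.58
eef_pos: [0.4324, -0.1759, 0.0424]
tcp_rot: [-0.062, 0.703, 0.051, 0.707]
wrist_force: [-18.0, -0.0, 3.6]
finger_gap: 0.998
t 23.58 tcp mm [ 432.4 -175.9   42.4] case-frame 10.9 -32.3 zyaw 9.19 down err [ 0.007  -0.0152] F case -17.7 3.11 3.62 T [-0.1   3.27  0.13] gap 0.998 q [-0.56  0.25 -0.51  0.79 -0.01  0.85]
```

```bash
python3 -m crank '[[[0,-0.25,0.15],0,1],[[0,-0.25,0.15],0,1],[[0,-0.2,0.1],0,1]]'
python3 -c "
from h import *
st()"; python3 -m crank '[[[0,0.3,-0.5],0,1],[[0,0,0],0,1],[[-2,0,0],0,1],[[-3,0,0],0,1],[[-3,0,0],0,1],[[-2,0,0],0,1],[[-1,0,0],0,1],[[0,0,0],0,1],[[0,0,0],0,1]]'
python3 -c "
from h import *
st([.454,-.386,.14])"
```

```text
clock: 23.83
eef_pos: [0.4316, -0.1762, 0.0432]
tcp_rot: [-0.059, 0.706, 0.057, 0.703]
wrist_force: [-1.0, 7.4, -7.6]
finger_gap: 0.996
t 23.83 tcp mm [ 431.6 -176.2   43.2] case-frame 10.1 -32.4 zyaw 9.43 down err [-0.0033 -0.0022] F case 0.33 7.48 -7.6 T [1.44 0.57 0.45] gap 0.996 q [-0.57  0.26 -0.5   0.81 -0.    0.84]
clock: 24.58
eef_pos: [0.4288, -0.1774, 0.1681]
tcp_rot: [-0.062, 0.702, 0.053, 0.708]
wrist_force: [-0.2, 0.1, -0.8]
finger_gap: 1.001
t 24.58 tcp mm [ 428.8 -177.4  168.1] case-frame 7.2 -33.1 zyaw 9.34 down err [ 0.0091 -0.0118] F case -0.17 0.09 -0.82 T [0.03 0.04 0.01] gap 1.001 q [-0.57  0.13 -0.3   1.12 -0.01  0.84]
delta tool cm [  3.08 -20.96  -0.92]
```

Tool tilt is down to about 0.01 rad. Next I'll check the tray and lid poses.

```bash
python3 - <<'E'
from h import *
for n in('top','side'):
    im=arm.read_camera(n); cv2.imwrite(f'pics/{n}25.png',im[:,:,::-1])
    hsv=cv2.cvtColor(np.ascontiguousarray(im),cv2.COLOR_RGB2HSV);H,S,V=cv2.split(hsv)
    print(n,'lid',rect(n,(H>105)&(H<125)&(S>120)&(V>40),.009)[:3])
    m=(H<18)&(S>150)&(V>100);mm=np.zeros_like(m)
    if n=='top': mm[195:240,165:205]=1
    else: mm[260:310,215:260]=1
    print(n,'orange',rect(n,m&mm,.059)[:3])
    m=(V>150)&(S<60)&(mm)
    mm=np.zeros_like(m); mm[185:250,165:205]=1
    if n=='top': print('tray',rect(n,(V>120)&(S<70)&mm,.022)[:3])
    g=im.astype(int).max(2)<60; k=np.zeros_like(g)
    if n=='top': k[195:220,300:327]=1
    else: k[150:195,290:330]=1
    print('handle',rect(n,g&k,.041)[:3])
im=cv2.imread('pics/top25.png'); cv2.imwrite('pics/t25c.png',cv2.resize(im[165:255,150:350],None,fx=4,fy=4,interpolation=cv2.INTER_CUBIC))
im=cv2.imread('pics/side25.png'); cv2.imwrite('pics/s25c.png',cv2.resize(im[130:340,190:340],None,fx=2.8,fy=2.8,interpolation=cv2.INTER_CUBIC))
E
```

```text
top lid ((455.13092041015625, -388.06488037109375), (158.6797332763672, 96.4301528930664), 9.363903999328613)
top orange ((405.835205078125, 144.947509765625), (0.0, 0.0), 0.0)
tray ((411.45147705078125, 126.76885986328125), (125.2445068359375, 83.41845703125), 8.611623764038086)
handle ((452.7732238769531, -382.5794982910156), (10.96088695526123, 53.129425048828125), 8.994890213012695)
side lid ((470.7201232910156, -385.0255432128906), (129.76812744140625, 103.32609558105469), 9.669246673583984)
side orange ((407.5459899902344, 133.7188720703125), (15.186188697814941, 70.8297348022461), 9.053934097290039)
handle ((481.81048583984375, -444.28143310546875), (80.82013702392578, 247.7555389404297), 25.76400375366211)
```

View pics/t25c.png

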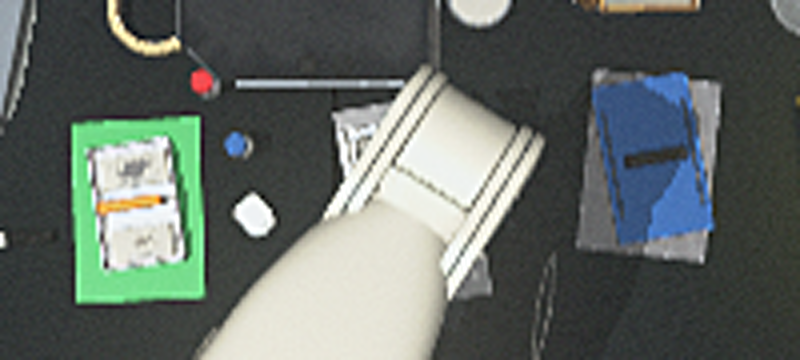

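View pics/s25c.png

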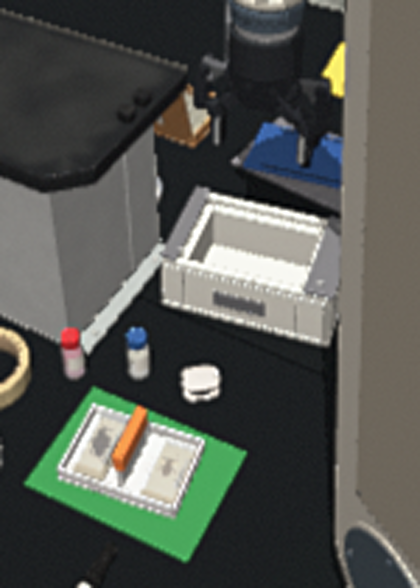

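```bash
python3 -m crank '[[[0,-2,0],0,1],[[0,-3.5,-0.2],0,1],[[0,-4,-0.2],0,1],[[0,-4,-0.2],0,1],[[0,-3,-0.2],0,1],[[0,-2,-0.1],0,1],[[0,-1,0],0,1],[[0,0,0],7,1],[[0,0,0],7,1],[[0,0,0],7,1],[[0,0,0],7,1],[[0,0,0],7,1],[[0,0,0],7,1],[[0,0,0],7,1],[[0,0,0],7,1],[[0,0,0],7,1],[[0,0,0],7,1],[[0,0,0],7,1],[[0,0,0],6,1],[[0,0,0],3,1]]'
python3 -c "
from h import *
st([.4545,-.386,.08])"
```

```text
clock: 26.35
eef_pos: [0.4456, -0.3671, 0.1462]
tcp_rot: [0.45, 0.555, -0.448, 0.538]
wrist_force: [0.5, 0.1, 0.0]
finger_gap: 1.002
t 26.35 tcp mm [ 445.6 -367.1  146.2] case-frame -9.2 -222.8 zyaw -78.81 down err [-0.0173  0.0168] F case 0.49 0.03 0.04 T [-0.02 -0.04 -0.03] gap 1.002 q [-0.83  0.36 -0.06  1.18 -0.    2.11]
delta tool cm [6.58 0.59 2.16]
```

```bash
python3 -m crank '[[[2.5,0.4,1.5],1.5,1],[[3,0.2,0.6],0,1],[[3,0,0],0,1],[[0,0,0],0,1],[[0,0,0],0,1]]'
python3 -c "
from h import *
st([.4545,-.386,.016])
im=arm.read_camera('top');crop('top',im,270,160,350,260,6,'pics/t26.png')"
```

```text
clock: 26.77
eef_pos: [0.4541, -0.3815, 0.0566]
tcp_rot: [0.458, 0.549, -0.456, 0.53]
wrist_force: [0.2, -0.2, 0.8]
finger_gap: 1.0
t 26.77 tcp mm [ 454.1 -381.5   56.6] case-frame -3.3 -238.6 zyaw -80.52 down err [-0.0191  0.0194] F case 0.12 -0.24 0.8 T [-0.   -0.06 -0.02] gap 1.000 q [-0.84  0.45 -0.15  1.   -0.    2.14]
delta tool cm [4.05 0.03 0.54]
```

View pics/t26.png

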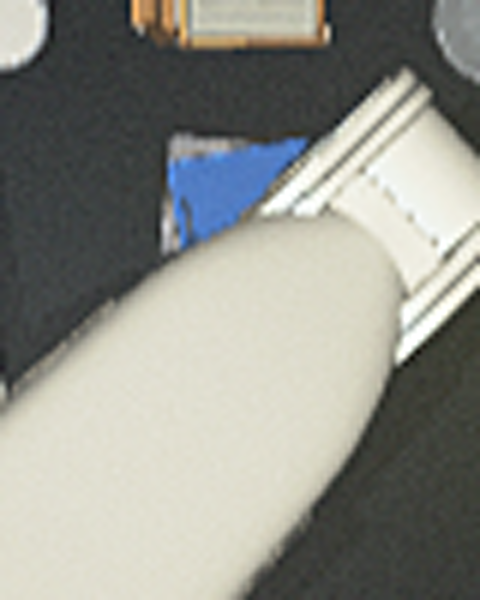

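```bash
python3 -m crank '[[[1.8,0,0.3],0,1],[[1.6,0,0.2],0,1],[[0.5,0,0],0,1],[[0,0,0],0,1]]'
python3 -c "
from h import *
st([.4545,-.386,.016])"
```

```text
clock: 27.15
eef_pos: [0.4562, -0.3863, 0.0227]
tcp_rot: [0.457, 0.547, -0.456, 0.533]
wrist_force: [0.3, 0.1, 0.4]
finger_gap: 1.003
t 27.15 tcp mm [ 456.2 -386.3   22.7] case-frame -2.2 -243.6 zyaw -80.43 down err [-0.0149  0.0149] F case 0.29 0.1 0.42 T [0.   0.02 0.05] gap 1.003 q [-0.84  0.48 -0.19  0.92 -0.    2.13]
delta tool cm [ 0.68 -0.15 -0.05]
```

```bash
python3 -m crank '[[[0.7,-0.1,0],0,0.6],[[0,0,0],0,-1],[[0,0,0],0,-1],[[0,0,0],0,-1],[[0,0,0],0,-1],[[0,0,0],0,-1]]'
python3 -c "
from h import *
st([.4545,-.386,.016])"
```

```text
clock: 27.65
eef_pos: [0.4566, -0.3874, 0.0212]
tcp_rot: [0.457, 0.545, -0.456, 0.535]
wrist_force: [-0.2, 0.8, -2.2]
finger_gap: 0.685
t 27.65 tcp mm [ 456.6 -387.4   21.2] case-frame -1.9 -244.7 zyaw -80.39 down err [-0.0105  0.0101] F case -0.02 0.84 -2.2 T [-0.01 -0.01  0.01] gap 0.685 q [-0.84  0.48 -0.2   0.9  -0.    2.13]
delta tool cm [ 0.52 -0.18 -0.16]
```

```bash
python3 -m crank '[[[0,0,0],0,0.7],[[0,0,0],0,0.7],[[0.7,-0.1,-0.1],0,0.7],[[0.3,0,0],0,0.7],[[0,0,0],0,0.7]]'
python3 -c "
from h import *
st([.4545,-.386,.015])"
```

```text
clock: 28.07
eef_pos: [0.4556, -0.3868, 0.0112]
tcp_rot: [0.457, 0.545, -0.456, 0.536]
wrist_force: [-0.6, 0.0, 0.3]
finger_gap: 0.851
t 28.07 tcp mm [ 455.6 -386.8   11.2] case-frame -2.8 -244.1 zyaw -80.39 down err [-0.0093  0.0087] F case -0.6 0.15 0.32 T [-0.06  0.01  0.03] gap 0.851 q [-0.84  0.49 -0.22  0.88 -0.    2.13]
delta tool cm [-0.38 -0.1  -0.11]
```

```bash
python3 -m crank '[[[-0.2,0,0],0,-1],[[0,0,0],0,-1],[[0,0,0],0,-1],[[0,0,0],0,-1],[[0,0,0],0,-1]]'
python3 -c "
from h import *
st([.4545,-.386,.015])"
```

```text
clock: 28.48
eef_pos: [0.4555, -0.3867, 0.0136]
tcp_rot: [0.457, 0.545, -0.456, 0.535]
wrist_force: [-0.3, 0.9, -1.7]
finger_gap: 0.685
t 28.48 tcp mm [ 455.5 -386.7   13.6] case-frame -2.9 -243.9 zyaw -80.40 down err [-0.0097  0.0091] F case -0.13 0.89 -1.71 T [-0.01  0.    0.03] gap 0.685 q [-0.84  0.49 -0.21  0.88 -0.    2.13]
delta tool cm [-0.14 -0.09 -0.09]
```

```bash
python3 -m crank '[[[-1,0,0],0,-1],[[-2.5,0,0],0,-1],[[-3.5,0,0],0,-1],[[-3,0,0],0,-1],[[-1.5,0,-1],0,-1],[[-0.5,0.2,-2],0,-1],[[0,0.3,-3.3],0,-1],[[0,0.3,-3.5],0,-1],[[0,0.2,-3.5],0,-1],[[0,0.2,-3.5],0,-1],[[0,0.2,-3],0,-1],[[0,0.2,-2],0,-1],[[0,0,-1],0,-1],[[0,0,0],0,-1]]'
python3 -c "
from h import *
st(W(14,0,110))
im=arm.read_camera('side');crop('side',im,210,120,340,260,4.2,'pics/s27.png')"
```

```text
clock: 29.65
eef_pos: [0.4318, -0.152, 0.1491]
tcp_rot: [0.458, 0.543, -0.457, 0.536]
wrist_force: [0.2, 0.8, -2.1]
finger_gap: 0.692
t 29.65 tcp mm [ 431.8 -152.   149.1] case-frame 14.5 -8.7 zyaw -80.59 down err [-0.0069  0.0085] F case 0.29 0.71 -2.06 T [-0.03 -0.01  0.04] gap 0.692 q [-0.52  0.15 -0.33  1.1   0.    2.45]
delta tool cm [ 3.92 -0.04 -0.83]
```

View pics/s27.png

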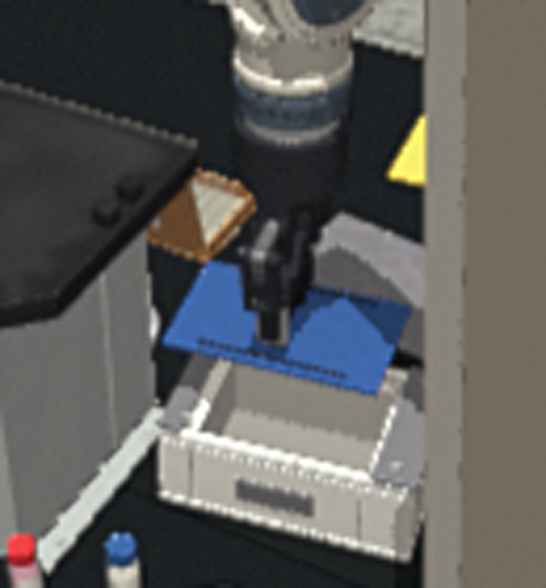

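```bash
python3 - <<'E'
from h import *
c=np.array([[212,264],[412,308],[378,390],[165,343]])/4.2+[210,120]-.4
P=onz('side',c,.1445)
cx=np.array([np.cos(CY),np.sin(CY)]);cy=np.array([-cx[1],cx[0]])
Q=np.stack([(P[:,:2]-CO)@cx,(P[:,:2]-CO)@cy],1)*1000
print(Q.round(1),Q.mean(0))
E
```

```text
[[ 88.5 -55.3]
 [-67.7 -54.3]
 [-66.   37.6]
 [ 90.8  40.1]] [11.39662509 -7.97649052]
```

```bash
python3 -m crank '[[[1.5,0.1,-0.5],-0.4,-1],[[1.5,0.1,-0.2],0,-1],[[1,0,0],0,-1],[[0,0,0],0,-1]]'
python3 -c "
from h import *
st(W(17,0,95))"
```

```text
clock: 30.03
eef_pos: [0.4352, -0.1501, 0.1098]
tcp_rot: [0.456, 0.542, -0.455, 0.539]
wrist_force: [-0.3, 0.8, -1.0]
finger_gap: 0.688
t 30.03 tcp mm [ 435.2 -150.1  109.8] case-frame 18.2 -7.3 zyaw -80.29 down err [-0.0023  0.0041] F case -0.17 0.81 -1.05 T [-0.01  0.07 -0.01] gap 0.688 q [-0.52  0.18 -0.4   0.99  0.    2.46]
delta tool cm [ 1.48 -0.12 -0.73]
```

```bash
python3 -m crank '[[[0,-0.1,-0.8],0,-1],[[0,0,-0.1],0,-1],[[0,0,0],0,-1]]'
python3 -c "
from h import *
st(W(17,0,95))
im=arm.read_camera('side');crop('side',im,220,140,330,260,5,'pics/s28.png')"
```

```text
clock: 30.28
eef_pos: [0.4332, -0.1434, 0.1104]
tcp_rot: [0.457, 0.541, -0.456, 0.538]
wrist_force: [-0.4, -0.1, -1.8]
finger_gap: 0.685
t 30.28 tcp mm [ 433.2 -143.4  110.4] case-frame 17.4 -0.4 zyaw -80.48 down err [-0.0027  0.0038] F case -0.45 0.01 -1.78 T [ 0.02 -0.07 -0.  ] gap 0.685 q [-0.51  0.18 -0.41  0.99  0.    2.47]
delta tool cm [ 1.54 -0.04 -0.03]
```

View pics/s28.png

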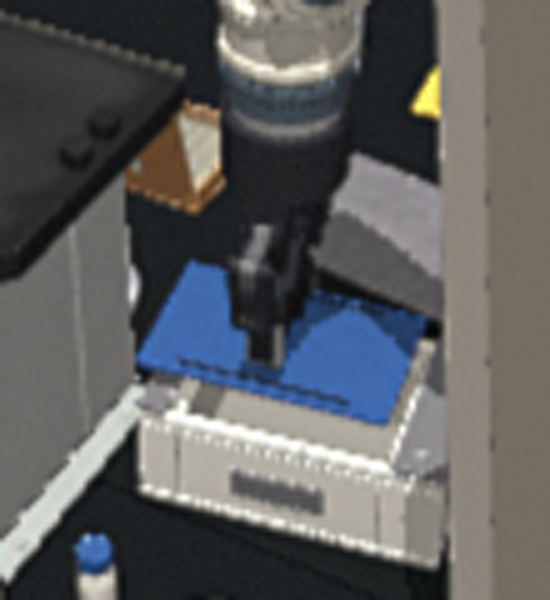

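```bash
python3 - <<'E'
from h import *
c=np.array([[196,262],[430,316],[388,422],[138,360]])/5+[220,140]-.4
P=onz('side',c,.1058)
cx=np.array([np.cos(CY),np.sin(CY)]);cy=np.array([-cx[1],cx[0]])
Q=np.stack([(P[:,:2]-CO)@cx,(P[:,:2]-CO)@cy],1)*1000
print(Q.round(1),Q.mean(0))
E
python3 -m crank '[[[1.2,0,0],0,-1],[[0.4,0,0],0,-1],[[0.2,0,0],0,-1]]'
python3 -c "
from h import *
st(W(17,0,86))"
```

```text
[[ 92.1 -51.9]
 [-64.9 -50.4]
 [-63.8  47.9]
 [ 95.1  46.5]] [14.63001932 -1.96996304]
clock: 30.58
eef_pos: [0.4344, -0.1443, 0.094]
tcp_rot: [0.457, 0.54, -0.456, 0.54]
wrist_force: [0.1, -0.1, -2.0]
finger_gap: 0.69
t 30.58 tcp mm [ 434.4 -144.3   94. ] case-frame 18.5 -1.6 zyaw -80.47 down err [0.001  0.0016] F case 0.05 -0.13 -2.0 T [-0.03 -0.04 -0.03] gap 0.690 q [-0.51  0.19 -0.44  0.94  0.    2.47]
delta tool cm [ 0.8  -0.15 -0.15]
```

```bash
python3 -m crank '[[[0.25,-0.1,-0.15],0,-1],[[0.25,-0.05,-0.05],0,-1]]'
python3 -c "
from h import *
st(W(17,0,86))"; python3 -m crank '[[[0.25,-0.05,0],0,-1],[[0.2,-0.05,0],0,-1]]'
python3 -c "
from h import *
st(W(17,0,86))"
```

```text
clock: 30.75
eef_pos: [0.4328, -0.143, 0.0895]
tcp_rot: [0.457, 0.54, -0.456, 0.54]
wrist_force: [-4.9, -1.9, 6.7]
finger_gap: 0.685
t 30.75 tcp mm [ 432.8 -143.    89.5] case-frame 17.1 0.1 zyaw -80.48 down err [0.0015 0.0008] F case -5.13 -1.06 6.68 T [-0.07  0.71  0.13] gap 0.685 q [-0.5   0.19 -0.45  0.93  0.    2.47]
delta tool cm [ 0.35 -0.01  0.01]
clock: 30.92
eef_pos: [0.4318, -0.1435, 0.0863]
tcp_rot: [0.457, 0.539, -0.456, 0.541]
wrist_force: [-4.1, -0.4, 9.8]
finger_gap: 0.689
t 30.92 tcp mm [ 431.8 -143.5   86.3] case-frame 16.0 -0.3 zyaw -80.48 down err [ 0.0027 -0.0007] F case -4.11 0.35 9.83 T [0.47 0.24 0.12] gap 0.689 q [-0.51  0.19 -0.46  0.92  0.    2.47]
delta tool cm [ 0.03  0.1  -0.03]
```

```bash
python3 -m crank '[[[0.15,0,0],0,-1]]'
python3 -c "
from h import *
st(W(17,0,86))
im=arm.read_camera('side');crop('side',im,220,140,330,260,5,'pics/s29.png')"
```

```text
clock: 31.0
eef_pos: [0.4316, -0.1436, 0.0856]
tcp_rot: [0.457, 0.539, -0.456, 0.541]
wrist_force: [-7.1, 0.3, 12.6]
finger_gap: 0.687
t 31.00 tcp mm [ 431.6 -143.6   85.6] case-frame 15.8 -0.4 zyaw -80.48 down err [ 0.0032 -0.0014] F case -6.97 1.53 12.59 T [0.5  0.93 0.21] gap 0.687 q [-0.51  0.19 -0.46  0.91  0.    2.47]
delta tool cm [-0.04  0.12 -0.04]
```

View pics/s29.png

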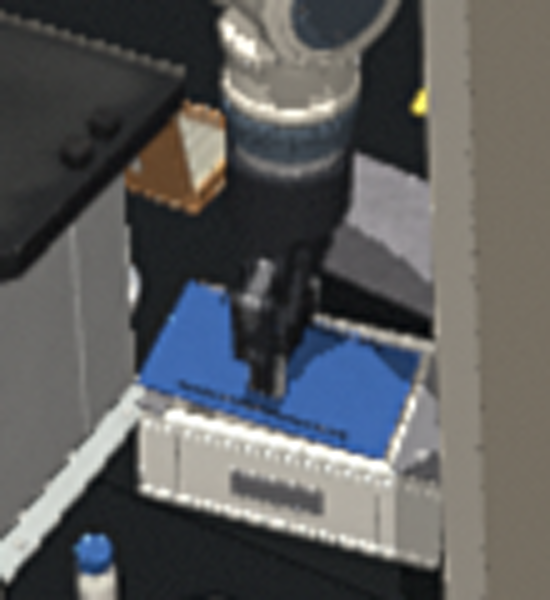

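```bash
python3 - <<'E'
from h import *
for x in(-62,-66,-70):
  for z in(70,73,76,80): print(x,z,((proj('side',W(x,48,z))[0]-[220,140]+.4)*5).round(0),((proj('side',W(x,-50,z))[0]-[220,140]+.4)*5).round(0))
print(((proj('side',W(-70,52,82))[0]-[220,140]+.4)*5).round(0))
im=arm.read_camera('side');crop('side',im,270,190,320,250,12,'pics/s30.png')
print(((proj('side',W(-66,48,72))[0]-[270,190]+.5)*12).round(0))
E
```

```text
-62 70 [382. 463.] [421. 356.]
-62 73 [382. 459.] [422. 353.]
-62 76 [382. 456.] [422. 350.]
-62 80 [383. 451.] [423. 345.]
-66 70 [388. 464.] [428. 358.]
-66 73 [388. 461.] [428. 354.]
-66 76 [389. 458.] [428. 351.]
-66 80 [389. 453.] [429. 347.]
-70 70 [395. 466.] [434. 359.]
-70 73 [395. 463.] [434. 356.]
-70 76 [395. 459.] [434. 352.]
-70 80 [396. 455.] [435. 348.]
[394. 457.]
[333. 510.]
```

View pics/s30.png

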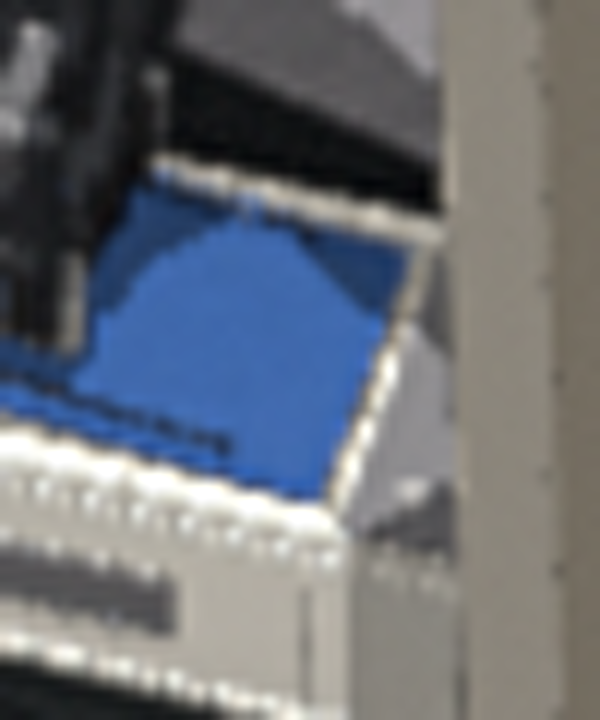

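```bash
python3 -m crank '[[[0.15,-0.05,-0.03],0,-1]]'
python3 -c "
from h import *
st()"; python3 -m crank '[[[0.1,-0.3,0],0,-1]]'
python3 -c "
from h import *
st()"; python3 -m crank '[[[0.02,-0.3,0],0,-1]]'
python3 -c "
from h import *
st()"
```

```text
clock: 31.18
eef_pos: [0.4315, -0.1437, 0.0854]
tcp_rot: [0.457, 0.538, -0.456, 0.542]
wrist_force: [-2.5, -0.7, 8.5]
finger_gap: 0.689
t 31.18 tcp mm [ 431.5 -143.7   85.4] case-frame 15.6 -0.4 zyaw -80.48 down err [ 0.005  -0.0021] F case -2.6 -0.25 8.53 T [ 0.41 -0.02  0.01] gap 0.689 q [-0.51  0.19 -0.46  0.91  0.    2.47]
clock: 31.27
eef_pos: [0.4299, -0.1443, 0.0855]
tcp_rot: [0.458, 0.537, -0.455, 0.543]
wrist_force: [3.2, 0.9, 4.4]
finger_gap: 0.684
t 31.27 tcp mm [ 429.9 -144.3   85.5] case-frame 14.0 -0.7 zyaw -80.46 down err [ 0.0087 -0.0024] F case 3.3 0.38 4.4 T [ 0.59 -0.99 -0.05] gap 0.684 q [-0.51  0.19 -0.47  0.9   0.    2.46]
clock: 31.35
eef_pos: [0.4281, -0.1449, 0.0861]
tcp_rot: [0.459, 0.536, -0.455, 0.544]
wrist_force: [2.0, 0.8, 2.0]
finger_gap: 0.686
t 31.35 tcp mm [ 428.1 -144.9   86.1] case-frame 12.1 -1.0 zyaw -80.44 down err [ 0.0118 -0.0027] F case 2.16 0.48 2.0 T [ 0.35 -0.59 -0.01] gap 0.686 q [-0.51  0.18 -0.47  0.9   0.    2.46]
```

```bash
python3 -m crank '[[[0.1,-0.3,-0.05],0,-1]]'
python3 -c "
from h import *
st()"; python3 -m crank '[[[0.05,-0.3,-0.03],0,-1]]'
python3 -c "
from h import *
st()
im=arm.read_camera('side');crop('side',im,270,190,320,250,12,'pics/s31.png')"
```

```text
clock: 31.43
eef_pos: [0.4258, -0.1452, 0.0858]
tcp_rot: [0.459, 0.535, -0.454, 0.545]
wrist_force: [1.8, 0.7, 2.2]
finger_gap: 0.686
t 31.43 tcp mm [ 425.8 -145.2   85.8] case-frame 9.8 -0.9 zyaw -80.44 down err [ 0.0143 -0.0034] F case 1.87 0.34 2.2 T [ 0.3  -0.62 -0.11] gap 0.686 q [-0.52  0.18 -0.48  0.9   0.    2.46]
clock: 31.52
eef_pos: [0.4231, -0.1455, 0.0856]
tcp_rot: [0.459, 0.535, -0.454, 0.545]
wrist_force: [2.7, 0.5, 1.9]
finger_gap: 0.686
t 31.52 tcp mm [ 423.1 -145.5   85.6] case-frame 7.1 -0.7 zyaw -80.43 down err [ 0.0156 -0.0036] F case 2.79 0.06 1.86 T [ 0.28 -0.59 -0.04] gap 0.686 q [-0.52  0.17 -0.49  0.89  0.    2.45]
```

View pics/s31.png

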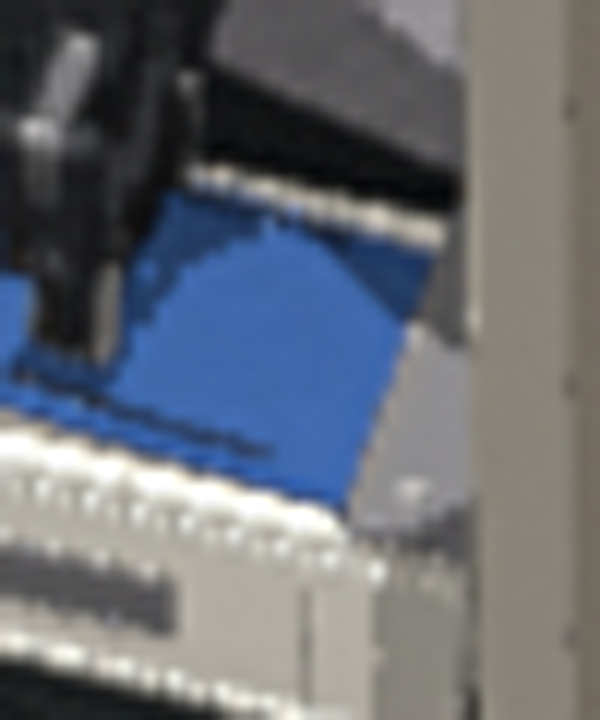

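```bash
python3 -m crank '[[[0.03,-0.35,-0.05],0,-1],[[0.03,-0.3,-0.05],0,-1]]'
python3 -c "
from h import *
st()"; python3 -m crank '[[[0.03,-0.35,-0.05],0,-1],[[0.03,-0.3,0],0,-1]]'
python3 -c "
from h import *
st()
im=arm.read_camera('side');crop('side',im,240,180,330,250,8,'pics/s32.png')"
```

```text
clock: 31.73
eef_pos: [0.4159, -0.1457, 0.0849]
tcp_rot: [0.459, 0.535, -0.454, 0.545]
wrist_force: [1.0, -1.0, 1.4]
finger_gap: 0.687
t 31.73 tcp mm [ 415.9 -145.7   84.9] case-frame -0.1 0.3 zyaw -80.44 down err [ 0.0156 -0.004 ] F case 0.86 -1.18 1.38 T [ 0.26 -0.61 -0.07] gap 0.687 q [-0.53  0.16 -0.5   0.89  0.    2.44]
clock: 31.9
eef_pos: [0.4086, -0.1462, 0.084]
tcp_rot: [0.459, 0.535, -0.454, 0.545]
wrist_force: [1.4, 1.7, 1.8]
finger_gap: 0.685
t 31.90 tcp mm [ 408.6 -146.2   84. ] case-frame -7.3 1.1 zyaw -80.44 down err [ 0.0154 -0.0037] F case 1.72 1.41 1.81 T [ 0.32 -0.61  0.03] gap 0.685 q [-0.54  0.15 -0.52  0.88  0.    2.43]
```

View pics/s32.png

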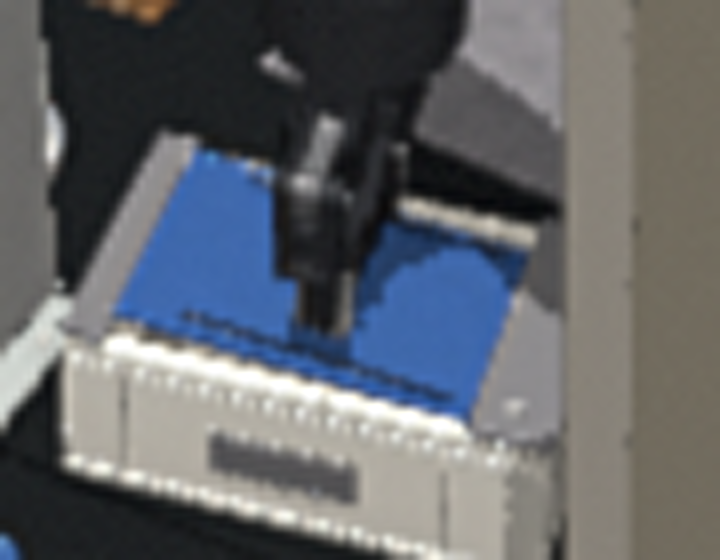

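```bash
python3 -m crank '[[[0,-0.25,0.05],0,-1],[[0,-0.2,0.05],0,-1]]'
python3 -c "
from h import *
st()"; python3 -m crank '[[[0,-0.15,0.03],0,-1]]'
python3 -c "
from h import *
st()
im=arm.read_camera('side');crop('side',im,240,180,330,250,8,'pics/s33.png')"
```

```text
clock: 32.12
eef_pos: [0.4028, -0.1474, 0.0832]
tcp_rot: [0.459, 0.536, -0.454, 0.544]
wrist_force: [12.3, 9.0, 3.3]
finger_gap: 0.689
t 32.12 tcp mm [ 402.8 -147.4   83.2] case-frame -13.2 0.9 zyaw -80.42 down err [ 0.0134 -0.0024] F case 13.64 6.71 3.28 T [ 1.72 -2.34 -0.1 ] gap 0.689 q [-0.55  0.15 -0.53  0.88  0.01  2.42]
clock: 32.2
eef_pos: [0.4027, -0.1474, 0.0835]
tcp_rot: [0.46, 0.535, -0.452, 0.545]
wrist_force: [14.7, 9.7, 4.9]
finger_gap: 0.691
t 32.20 tcp mm [ 402.7 -147.4   83.5] case-frame -13.3 0.9 zyaw -80.39 down err [ 0.0172 -0.0002] F case 16.12 7.03 4.91 T [ 1.9  -2.59 -0.09] gap 0.691 q [-0.55  0.15 -0.53  0.88  0.01  2.42]
```

View pics/s33.png

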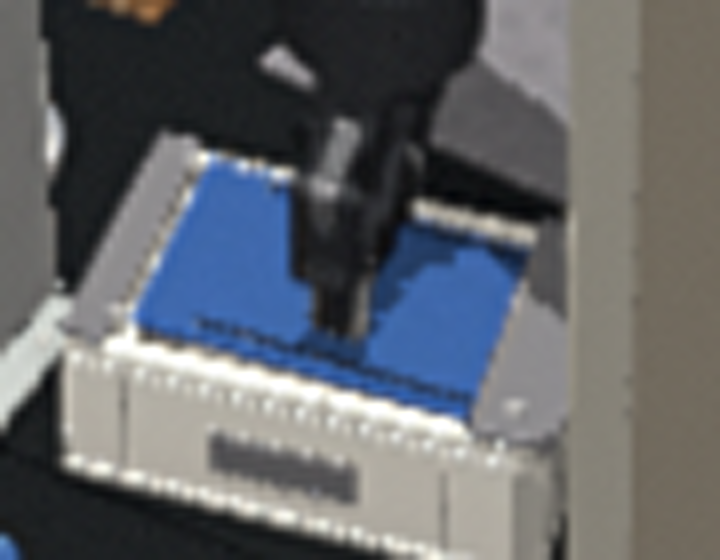

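```bash
python3 -m crank '[[[0.2,0.05,0],0,-1]]'
python3 -c "
from h import *
st()"; python3 -m crank '[[[0.2,0.05,0],0,-1],[[0.2,0.06,0],0,-1]]'
python3 -c "
from h import *
st()
im=arm.read_camera('side');crop('side',im,240,180,330,250,8,'pics/s34.png')"
```

```text
clock: 32.33
eef_pos: [0.4035, -0.1473, 0.0819]
tcp_rot: [0.46, 0.535, -0.452, 0.545]
wrist_force: [0.5, 0.6, -1.6]
finger_gap: 0.691
t 32.33 tcp mm [ 403.5 -147.3   81.9] case-frame -12.6 0.9 zyaw -80.36 down err [ 0.0183 -0.0001] F case 0.64 0.53 -1.62 T [-0.01  0.05  0.01] gap 0.691 q [-0.55  0.15 -0.53  0.88  0.01  2.42]
clock: 32.5
eef_pos: [0.4045, -0.1472, 0.0776]
tcp_rot: [0.46, 0.535, -0.452, 0.545]
wrist_force: [3.2, 1.0, 6.4]
finger_gap: 0.685
t 32.50 tcp mm [ 404.5 -147.2   77.6] case-frame -11.5 0.8 zyaw -80.37 down err [ 0.0181 -0.0001] F case 3.36 0.41 6.4 T [ 0.57 -0.09 -0.18] gap 0.685 q [-0.55  0.15 -0.54  0.86  0.01  2.42]
```

View pics/s34.png

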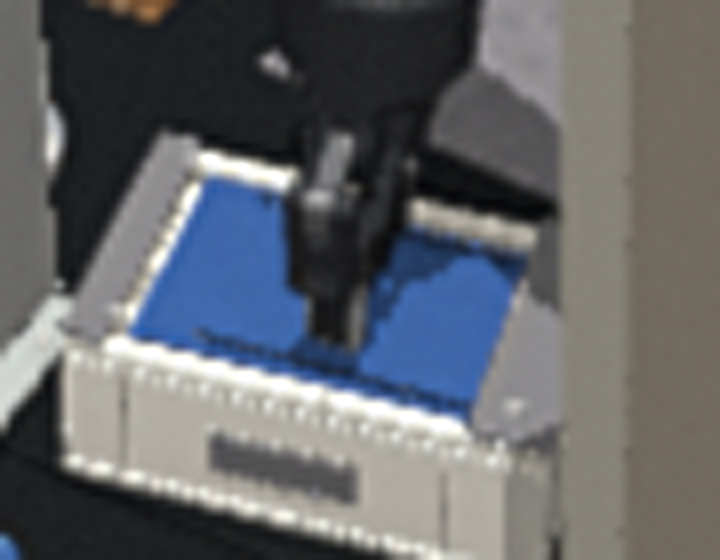

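```bash
python3 -m crank '[[[0.2,0.03,0],0,-1],[[0.15,0.0,0],0,-1]]'
python3 -c "
from h import *
st()"; python3 -m crank '[[[0.15,0,0],0,-1]]'
python3 -c "
from h import *
st()"
```

```text
clock: 32.72
eef_pos: [0.4056, -0.1473, 0.0749]
tcp_rot: [0.461, 0.535, -0.452, 0.545]
wrist_force: [-7.2, 5.0, 37.3]
finger_gap: 0.685
t 32.72 tcp mm [ 405.6 -147.3   74.9] case-frame -10.5 0.5 zyaw -80.39 down err [ 0.0194 -0.0005] F case -6.19 6.17 37.29 T [ 1.65  1.88 -0.12] gap 0.685 q [-0.55  0.16 -0.54  0.86  0.01  2.42]
clock: 32.8
eef_pos: [0.4056, -0.1473, 0.0749]
tcp_rot: [0.461, 0.535, -0.452, 0.546]
wrist_force: [-9.7, 7.3, 45.2]
finger_gap: 0.688
t 32.80 tcp mm [ 405.6 -147.3   74.9] case-frame -10.5 0.5 zyaw -80.38 down err [ 0.0199 -0.001 ] F case -8.3 8.84 45.16 T [ 2.01  2.65 -0.04] gap 0.688 q [-0.55  0.16 -0.54  0.85  0.01  2.42]
```

```bash
python3 -m crank '[[[-0.05,0,0],0,-1],[[0,0.2,0],0,-1]]'
python3 -c "
from h import *
st()"; python3 -m crank '[[[0,0.3,0],0,-1],[[0,0.3,0],0,-1]]'
python3 -c "
from h import *
st()
im=arm.read_camera('side');crop('side',im,240,180,330,250,8,'pics/s35.png')"
```

```text
clock: 32.97
eef_pos: [0.4062, -0.1469, 0.0761]
tcp_rot: [0.46, 0.535, -0.453, 0.545]
wrist_force: [-2.5, -0.2, 2.4]
finger_gap: 0.691
t 32.97 tcp mm [ 406.2 -146.9   76.1] case-frame -9.8 0.8 zyaw -80.39 down err [ 0.0179 -0.0017] F case -2.45 0.25 2.41 T [0.02 0.88 0.06] gap 0.691 q [-0.55  0.16 -0.54  0.86  0.01  2.43]
clock: 33.13
eef_pos: [0.4108, -0.1458, 0.0758]
tcp_rot: [0.459, 0.536, -0.454, 0.544]
wrist_force: [-2.0, -0.6, 3.0]
finger_gap: 0.688
t 33.13 tcp mm [ 410.8 -145.8   75.8] case-frame -5.1 1.1 zyaw -80.42 down err [ 0.0146 -0.002 ] F case -2.12 -0.26 2.98 T [0.06 0.9  0.08] gap 0.688 q [-0.54  0.17 -0.53  0.86  0.01  2.44]
```

View pics/s35.png

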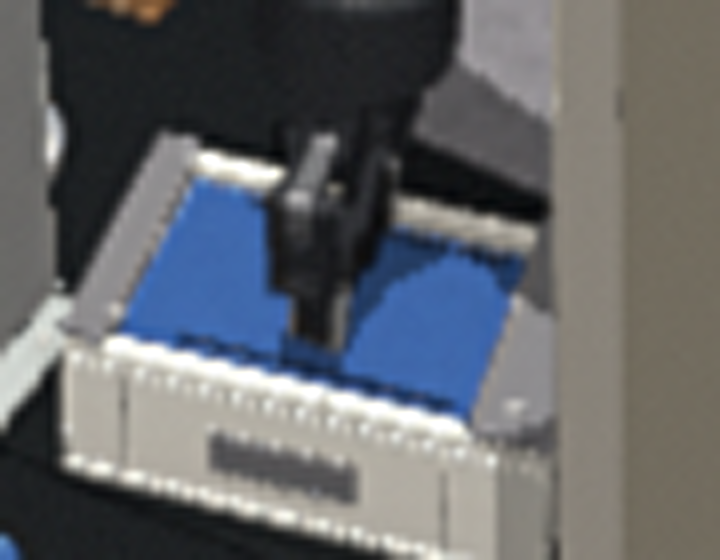

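Lid is flat and sliding under the lip. Continuing to the far stop.

```bash
python3 -m crank '[[[0,0.3,0.05],0,-1],[[0,0.25,0.03],0,-1]]'
python3 -c "
from h import *
st()"; python3 -m crank '[[[0,0.25,0.03],0,-1],[[0,0.2,0],0,-1]]'
python3 -c "
from h import *
st()"; python3 -m crank '[[[0,0.2,0],0,-1]]'
python3 -c "
from h import *
st()"
```

```text
clock: 33.35
eef_pos: [0.4163, -0.1453, 0.0752]
tcp_rot: [0.459, 0.536, -0.454, 0.544]
wrist_force: [-4.0, -0.4, 3.6]
finger_gap: 0.689
t 33.35 tcp mm [ 416.3 -145.3   75.2] case-frame 0.4 0.6 zyaw -80.41 down err [ 0.0125 -0.0011] F case -4.04 0.27 3.63 T [0.1  1.08 0.07] gap 0.689 q [-0.53  0.18 -0.52  0.87  0.01  2.44]
clock: 33.52
eef_pos: [0.4203, -0.1448, 0.075]
tcp_rot: [0.458, 0.537, -0.455, 0.543]
wrist_force: [-7.6, -0.1, 9.8]
finger_gap: 0.689
t 33.52 tcp mm [ 420.3 -144.8   75. ] case-frame 4.4 0.5 zyaw -80.41 down err [ 0.0095 -0.0011] F case -7.55 1.21 9.8 T [0.04 1.98 0.08] gap 0.689 q [-0.52  0.18 -0.51  0.87  0.    2.45]
clock: 33.6
eef_pos: [0.4211, -0.1446, 0.0749]
tcp_rot: [0.457, 0.538, -0.456, 0.542]
wrist_force: [-18.0, -5.3, 17.5]
finger_gap: 0.685
t 33.60 tcp mm [ 421.1 -144.6   74.9] case-frame 5.3 0.5 zyaw -80.43 down err [ 0.0064 -0.0021] F case -18.7 -2.1 17.48 T [-0.59  4.    0.3 ] gap 0.685 q [-0.52  0.19 -0.5   0.88  0.    2.45]
```

```bash
python3 -m crank '[[[-0.06,0.1,0],0,-1]]'
python3 -c "
from h import *
st()"; python3 -m crank '[[[0,0.15,0],0,-1]]'
python3 -c "
from h import *
st()"
```

```text
clock: 33.68
eef_pos: [0.421, -0.1446, 0.0752]
tcp_rot: [0.457, 0.538, -0.457, 0.541]
wrist_force: [-6.7, -2.9, -3.1]
finger_gap: 0.685
t 33.68 tcp mm [ 421.  -144.6   75.2] case-frame 5.1 0.5 zyaw -80.43 down err [ 0.003  -0.0028] F case -7.05 -1.69 -3.1 T [-0.73  1.59  0.13] gap 0.685 q [-0.52  0.19 -0.5   0.88 -0.    2.46]
clock: 33.77
eef_pos: [0.4209, -0.1446, 0.0749]
tcp_rot: [0.455, 0.539, -0.458, 0.541]
wrist_force: [-16.0, -4.6, 16.7]
finger_gap: 0.685
t 33.77 tcp mm [ 420.9 -144.6   74.9] case-frame 5.1 0.5 zyaw -80.45 down err [-0.001 -0.004] F case -16.6 -1.74 16.73 T [-0.26  3.37  0.31] gap 0.685 q [-0.52  0.19 -0.5   0.88 -0.    2.46]
```

Firm stop: no further motion at 16 N. I'll release and rise.

```bash
python3 -m crank '[[[-0.05,-0.05,0],0,-1],[[0,0,0],0,0.9],[[0,0,0],0,0.9],[[0,0,0],0,1],[[-1,0,0],0,1],[[-2,0,0],0,1],[[-3,0,0],0,1],[[-2,-1,0],0,1],[[-1,-1,2],0,1],[[0,0,3.5],0,1],[[0,0,4],0,1],[[0,0,4],0,1],[[0,0,4],0,1],[[0,0,3],0,1],[[0,0,1],0,1],[[0,0,0],0,1]]'
python3 - <<'E'
from h import *
st()
cx=np.array([np.cos(CY),np.sin(CY)]);cy=np.array([-cx[1],cx[0]])
for n in('top','side'):
    im=arm.read_camera(n); cv2.imwrite(f'pics/{n}40.png',im[:,:,::-1])
    hsv=cv2.cvtColor(np.ascontiguousarray(im),cv2.COLOR_RGB2HSV);H,S,V=cv2.split(hsv)
    print(n,'lid visible',rect(n,(H>105)&(H<125)&(S>120)&(V>40)&(np.arange(512)[None]>225),.071)[:3])
    g=im.astype(int).max(2)<75; k=np.zeros_like(g)
    if n=='top':
        mm=np.zeros_like(g); mm[185:250,165:205]=1; print('tray',rect(n,(V>120)&(S<70)&mm,.022)[:3])
        k[205:222,240:268]=1; r=rect(n,g&k,.103); p=np.array(r[0])/1000-CO; print('handle',r[:3],p@cx,p@cy)
im=cv2.imread('pics/top40.png'); cv2.imwrite('pics/t40c.png',cv2.resize(im[165:255,150:350],None,fx=4,fy=4,interpolation=cv2.INTER_CUBIC))
im=cv2.imread('pics/side40.png'); cv2.imwrite('pics/s40c.png',cv2.resize(im[130:340,190:340],None,fx=2.8,fy=2.8,interpolation=cv2.INTER_CUBIC))
E
```

```text
clock: 35.1
eef_pos: [0.4424, -0.3696, 0.1706]
tcp_rot: [0.456, 0.537, -0.455, 0.545]
wrist_force: [-0.2, 0.5, -0.6]
finger_gap: 1.001
t 35.10 tcp mm [ 442.4 -369.6  170.6] case-frame -12.8 -224.7 zyaw -80.15 down err [ 0.0097 -0.0066] F case -0.12 0.55 -0.64 T [0.03 0.01 0.01] gap 1.001 q [-0.84  0.32 -0.05  1.19  0.    2.13]
top lid visible ((417.88214111328125, -146.11624145507812), (140.57386779785156, 95.7628402709961), 9.607994079589844)
tray ((411.45147705078125, 126.76885986328125), (125.2445068359375, 83.41845703125), 8.611623764038086)
handle ((419.83477783203125, -147.6656036376953), (10.310616493225098, 56.754966735839844), 10.845416069030762) 0.003487289903662556 -0.0023062015581374715
side lid visible ((419.3114013671875, -145.37330627441406), (142.12599182128906, 89.81170654296875), 9.768421173095703)
```

View pics/t40c.png

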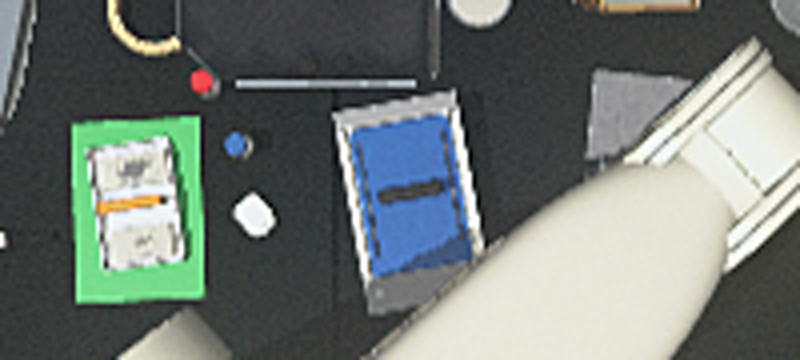

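View pics/s40c.png

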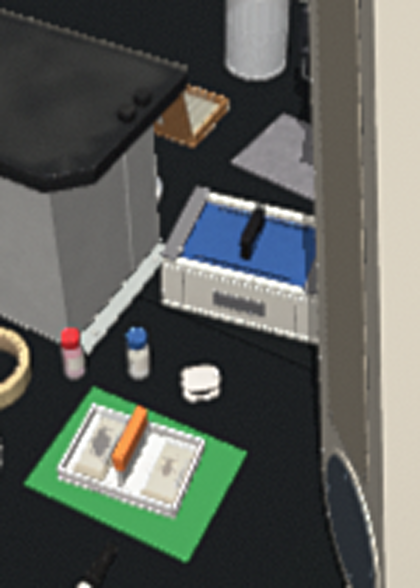

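```bash
python3 -c "
from workcell import arm
print(arm.finish_job())"
```

```text
the job is handed in; nothing more can be done
None
```

The job is done and handed in at about 35 s of the 72 s; it reports no verdict. The lid came off and lay flat on the grey pad. The tray with both blocks now stands on the green mat, and the lid is back on the case against the far stop.

**Lid off:** It stopped against the near buffer at about 11 N. Lifting by the ends of its handle tipped the far end up about 0.14 rad, and I drew it out over the far lip.

**Last checks:**
- **Tray:** its centre measures (411, 127) mm against the mat's (407, 128) mm. Both blocks are in it and it looks flat.
- **Lid:** the handle measures x = +3.5 mm in the case's frame, where +4 is fully closed. It would not move further at about 16 N.
- **Bystanders:** the vials and loupe look unmoved in the final pictures. The tape and marker were only partly in view, and I did not check the petri dish.
- **Robot:** it is clear of everything, with the wrist force near zero.

**What was less clean:**
- **Wall push:** the tool drifted to about 0.1 rad off vertical, so I pushed the open fingers against the empty case's inner walls, at up to about 20 N, to straighten it.
- **Lid seating:** one row pressed the lid onto the ledge with a wrist force of about 46 N, below the 80 N limit.
- **Sideways position:** for the closed lid, the handle measures 2.3 mm off centre, the gripper 0.5 mm. Both are within the allowed 6 mm.

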